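# Sort the adaptors back into the rack case's lift-out tray

### The job

Put the mixed handful on the table back into the lift-out tray, each thing lying down in its own moulded insert, along the pocket (either way round) and fully home: the XLR adaptor in the blue-floored insert, the jack adaptor in the yellow one and the orange cable clip in the white one. In the green one the red memory stick lies in the pocket and the grey card case lies flat over it between the four corner upstands, so the stick has to go in first.

Things in the scene. Friction and masses are not known exactly. Their poses are not given: they have to be found in the camera images.
- xlr_centre (a point): XLR adaptor: grey round barrel with a thin gold ring, 19 mm in diameter, 95 mm long along its y axis (not the 42 mm grey barrel), lying on the table. The point lies on the barrel's axis at mid-length, 9.5 mm above what it lies on. Grasp here, across the barrel (it may roll, so only its y axis is meaningful).
- jack_centre (a point): jack adaptor: black, 67 mm long along its y axis, lying on the table; 15 mm thick barrel from y = -2 to +34 mm, thin pin from y = -34 to -2 mm. The point lies on its axis at mid-length, 7.5 mm above what it lies on. Grasp the barrel, about y = +11 mm (it may roll, so only its y axis is meaningful).
- cable_clip: orange cable clip, 14 x 60 x 10 mm, long along y, lying flat; origin at the centre of its underside. Its 14 mm wide body runs from y = -15 to +30 mm; the rest is a thinner round end.
- memory_stick: red memory stick, 19 x 53 x 9 mm, long along y, lying flat; origin at the centre of its underside. The red 19 mm wide body runs from y = -14 to +26 mm, the thin metal plug from -26 to -14 mm.
- card_case: flat grey memory-card case, a closed box 55 x 85 x 12 mm, long along y, lying flat; origin at the centre of its underside. Grasp across its 55 mm width (x).
- blue_insert: insert with a blue pocket floor for the XLR adaptor: 80 x 124 x 20 mm, origin under its centre, 4 mm above the table. Pocket 112 (y) x 34 mm (x), floor at z = 6 mm, grey wall tops at 20; a finger channel 48 mm wide in y, as deep, crosses the whole insert (x) at its middle. All inserts sit in one tray; the rack case behind it reaches 0.32 m above the table.
- yellow_insert: insert with a yellow pocket floor for the jack adaptor: 80 x 124 x 20 mm, origin under its centre, 4 mm above the table. Pocket 84 (y) x 30 mm (x), floor at z = 6 mm, grey wall tops at 20; a finger channel 60 mm wide in y, as deep, crosses the whole insert (x) at its middle.
- white_insert: insert with a white pocket floor for the orange cable clip: 80 x 124 x 20 mm, origin under its centre, 4 mm above the table. Pocket 76 (y) x 29 mm (x), floor at z = 6 mm, grey wall tops at 20; a finger channel 48 mm wide in y, as deep, crosses the whole insert (x) at its middle.
- green_insert: insert with a green pocket floor for the stick, card case over it: 80 x 124 x 20 mm, origin under its centre, 4 mm above the table. Pocket 69 (y) x 34 mm (x), floor at z = 6 mm, grey wall tops at 20; a finger channel 48 mm wide in y, as deep, crosses the whole insert (x) at its middle. Four corner upstands, 7 mm higher, hold the card case on the wall tops, long side along y, 7 mm play.

How it is judged:
At the end, for the whole second after the job is handed in: XLR adaptor on the blue, jack adaptor on the yellow, clip on the white and stick on the green pocket floor, card case over the stick on the wall tops (heights within about 4 mm), each within 14 mm of its insert's centre and 0.35 rad of the pocket's direction, all released (horizontal distance between xlr_centre and blue_insert below 0.014 m and angle between the y axis of xlr_centre and the y axis of blue_insert, either way round below 0.35 rad and z of xlr_centre in the frame of blue_insert between 0.01 and 0.02 m and horizontal distance between jack_centre and yellow_insert below 0.014 m and angle between the y axis of jack_centre and the y axis of yellow_insert, either way round below 0.35 rad and z of jack_centre in the frame of yellow_insert between 0.008 and 0.0185 m and horizontal distance between cable_clip and white_insert below 0.014 m and angle between the y axis of cable_clip and the y axis of white_insert, either way round below 0.35 rad and z of cable_clip in the frame of white_insert between 0.002 and 0.01 m and horizontal distance between each of memory_stick, card_case and green_insert below 0.014 m and angle between the y axis of each of memory_stick, card_case and the y axis of green_insert, either way round below 0.35 rad and z of memory_stick in the frame of green_insert between 0.002 and 0.01 m and z of card_case in the frame of green_insert between 0.016 and 0.024 m); the robot touches nothing.
It also fails if it takes over 141 s, if anything falls off the work surface, if the arm or the gripper's body presses on something with over 40 N, if the wrist force passes 120 N, or if a joint passes its speed limit or range.

### The arm

A 6-joint arm with a two-finger parallel gripper is mounted at the origin on a cart in front of the work surface, level with it; the furniture and walls round the work are solid. World frame = base frame: x ahead of the robot, y to its left, z up, the work surface at z = 0. Lengths are in m, angles in rad, forces in N, time in s.
With the tool pointing down it reaches from about 0.25 to 0.725 m from the base axis. Payload 4 kg.
Tool frame: the origin (TCP) lies on the centre line of the jaws, within the pads' length; the fingertips stand tip_reach ahead of it and the grasp point (between the pads) lies 5 mm behind it (tip_reach is the distance from the TCP to the fingertips, in m); z points along the fingers, y is the direction in which the jaws open and shut (so a half turn about z gives the same grasp; the last joint's range is limited). The gripper opens to 85 mm and grips with 20 to 120 N. Pads are 22 mm wide; open, the fingers measure 114 mm over their backs; the gripper's body (76 mm by 85 mm) begins 54 mm behind the grasp point. The pads swing forward as they close: fully open they stand 13 mm farther back than shut.
Start: joints at [-1.166, 0.241, 0.005, 1.335, 0, 1.571], TCP at [0.197, -0.46, 0.209] pointing down, gripper open.
Joint ranges: [-2.72, 2.72], [-1.05, 1.87], [-1.09, 1.28], [-1.99, 2.15], [-1.42, 1.44], [-3.14, 3.14]. Speed limits (rad/s): [2.79, 2.79, 3.14, 3.14, 3.14, 3.14].

### API

Orientations are given as a unit quaternion [x, y, z, w].
In Python, from workcell import * gives the robot as it stands.
- The arm moves only by the tool arm_command, never from a script. Its arguments are lists of equal length, an entry for each row: "translation": the shift along the tool's x, y, z in cm, a list of three; "turn": the turn about the tool's z in rad; "hand": the closure, from 0 (fully open) to 1 (shut). In form: {"translation": [[x, y, z], ...], "turn": [turn, ...], "hand": [hand, ...]}. A call has 1 to 5 rows; each row is the pose to reach, as a shift and turn from the pose commanded when the call began, along the tool's axes at that moment; what a row does not reach only later rows make up. A row lasts 1/12 s, in which the tool goes at most 41.7 mm and 7.16 degrees, less where a joint would pass 70% of its speed; a pose out of reach is approached as far as the arm can. A call with a gripper value outside its range is refused whole. The fingers move at their own pace and stop on an object; the grip force is fixed at half the most. Time passes only in rows, so rows that repeat a pose let the fingers close. It gives the time, the measured TCP pose, the force and the opening at its end, in the units of the state.
- get_obs(): the state, without advancing time (a new reading comes with each control period).
- camera(name): name is "scene" or "top" or "wrist"; returns (picture, depth): 420x560x3 uint8, red, green, blue; 420x560 float32, m along the optical axis (not along the pixel's ray), 0 where there is no reading.
- camera_info(name): a dict with "mtx" (3x3 intrinsics, pixels), "world_to_cam" (4x4, takes a point from world to camera coordinates). Camera axes: x right, y down, z forward; pixel columns grow to the right and rows downward; lengths in m; the calibration is good to about 2 mm. A picture is of the moment at which its call begins: read the wrist's pose just before it. camera_info takes no time and is no camera call; for the wrist camera it gives the pose at the moment of the call.
- job_done(): hands the job in, once; it reports no verdict.
Trained networks look in the newest picture that a camera, given by its name, has taken for a name from the list of things; names that differ only in an ending like _2 or _b are one class to them, and where a whole thing is asked for, a point or a joint stands for the part that bears it (a point fixed in the world has none). Each returns a list of dicts, best first, with "conf" (0 to 1); they miss things now and then, are a little off and sometimes report something else, mostly with a low value. They report only what shows in the picture. A call takes as long as a camera call.
- search_frame(camera, name): "location" ([row, column] in pixels, amid what is visible of it).
- spot_point(camera, name): "location" ([row, column] in pixels: a listed point, or the origin of a listed thing).
The state is a dict: "clock": time; "joint_pos": joint angles; "joint_vel": joint speeds; "tau": joint torques, N m; "eef_pos": TCP position; "tool_rot": TCP orientation; "ft_force": force on the tool from outside, world axes, zero at the start; "ft_torque": the same for the moment, N m; "grip_width": finger opening in m.
Only numpy, scipy, OpenCV 4.12 (cv2) and the standard library are available. Lean on these libraries where they do the work, as an engineer would, in place of code of your own. Each camera call takes 0.05 s, during which the arm holds its last target. There are 200 camera calls.

## Working session

There is one attempt and no reset: what is moved stays moved. The work goes in short steps, Python scripts to look and compute and a tool call to move; the robot and the scene stay as the last step left them, time stands still between calls to the robot, and variables do not carry over. Pictures are saved under pics/ and viewed, about 12 in all and at most 16, crops included, and the job is handed in when it is done.

Besides the shell and the picture viewer there is one more tool, called after "Call:" as name(argument=value, ...), one argument or row to a line, values as JSON. arm_command: Moves the arm, as the interface text tells. Its arguments: {"type":"object","properties":{"translation":{"type":"array","items":{"type":"array","items":{"type":"number"}}},"turn":{"type":"array","items":{"type":"number"}},"hand":{"type":"array","items":{"type":"number"}}},"required":["translation","turn","hand"]}

```bash
ls; mkdir -p pics; cat > h.py <<'E'
from workcell import *
import numpy as np, cv2
from scipy.spatial.transform import Rotation as R
def save(n,f,img): cv2.imwrite('pics/'+f,cv2.cvtColor(img,cv2.COLOR_RGB2BGR))
def back(n,dep,r,c,info=None):
    i=info or camera_info(n); K=np.array(i['mtx']);T=np.linalg.inv(np.array(i['world_to_cam']))
    r0,c0=int(round(r)),int(round(c)); p=dep[max(r0-1,0):r0+2,max(c0-1,0):c0+2]; p=p[p>0]
    d=np.median(p) if p.size else 0
    return (T@np.array([(c-K[0,2])/K[0,0]*d,(r-K[1,2])/K[1,1]*d,d,1]))[:3]
def cloud(n,dep):
    i=camera_info(n); K=np.array(i['mtx']);T=np.linalg.inv(np.array(i['world_to_cam']))
    rr,cc=np.indices(dep.shape); P=np.stack([(cc-K[0,2])/K[0,0]*dep,(rr-K[1,2])/K[1,1]*dep,dep,np.ones_like(dep)],-1)
    return (P@T.T)[...,:3]
E
python3 - <<'E'
from h import *
o=get_obs(); print(o)
for n in ['top','scene']:
    im,d=camera(n); save(n,n+'0.png',im)
    np.savez(n+'.npz',im=im,d=d)
    print(n,np.round(camera_info(n)['world_to_cam'],3).tolist(),np.round(camera_info(n)['mtx'],1).tolist())
    if n=='top':
      for t in ['xlr_centre','jack_centre','cable_clip','memory_stick','card_case','blue_insert','yellow_insert','white_insert','green_insert']:
        for k in spot_point(n,t)[:2]:
            r,c=k['location']; print(t,round(k['conf'],2),np.round([r,c]),np.round(back(n,d,r,c),3))
E
```

```text
pics
{'clock': 0.0, 'joint_pos': array([-1.16603465e+00,  2.41411730e-01,  3.69213908e-03,  1.33521032e+00,
        2.97184873e-05,  1.57079236e+00]), 'joint_vel': array([-0.00127038,  0.0015453 ,  0.0011837 , -0.00052892,  0.00047579,
        0.00021951]), 'tau': array([-5.72723766e-04, -3.72315860e+01,  2.52408779e+01,  1.67822727e-02,
       -2.31376298e-04, -3.64970006e-06]), 'eef_pos': array([ 0.19663273, -0.45895   ,  0.2076014 ]), 'tool_rot': array([ 9.79589847e-01,  2.01003962e-01, -1.99869357e-04, -1.04800640e-03]), 'ft_force': array([0.21085589, 0.29394025, 0.57082544]), 'ft_torque': array([-0.03047654, -0.03121585,  0.06328864]), 'grip_width': 0.08543015421347995}
top [[-0.028, -1.0, -0.006, 0.052], [-0.996, 0.028, -0.085, 0.549], [0.085, 0.004, -0.996, 0.952], [0.0, 0.0, 0.0, 1.0]] [[407.3, 0.0, 275.2], [0.0, 407.3, 216.0], [0.0, 0.0, 1.0]]
xlr_centre 0.57 [203. 393.] [ 0.575 -0.248  0.018]
jack_centre 0.67 [241. 377.] [ 0.484 -0.201  0.032]
memory_stick 0.63 [263. 286.] [0.438 0.013 0.002]
memory_stick 0.58 [208. 148.] [0.58  0.345 0.011]
card_case 0.69 [247. 424.] [ 0.467 -0.319  0.013]
blue_insert 0.62 [247. 190.] [0.482 0.244 0.011]
yellow_insert 0.74 [216. 196.] [0.557 0.228 0.01 ]
white_insert 0.95 [206. 148.] [0.584 0.345 0.012]
white_insert 0.72 [247. 189.] [0.482 0.246 0.01 ]
scene [[-0.472, -0.882, -0.014, 0.273], [-0.542, 0.302, -0.784, 0.339], [0.695, -0.363, -0.621, 0.893], [0.0, 0.0, 0.0, 1.0]] [[458.0, 0.0, 283.1], [0.0, 458.0, 206.1], [0.0, 0.0, 1.0]]
```

```bash
python3 - <<'E'
import cv2
a=cv2.imread('pics/top0.png'); cv2.imwrite('pics/top0c.png',cv2.resize(a[130:330,90:490],None,fx=2,fy=2,interpolation=cv2.INTER_CUBIC))
E
```

```text
(no output)
```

View pics/top0c.png

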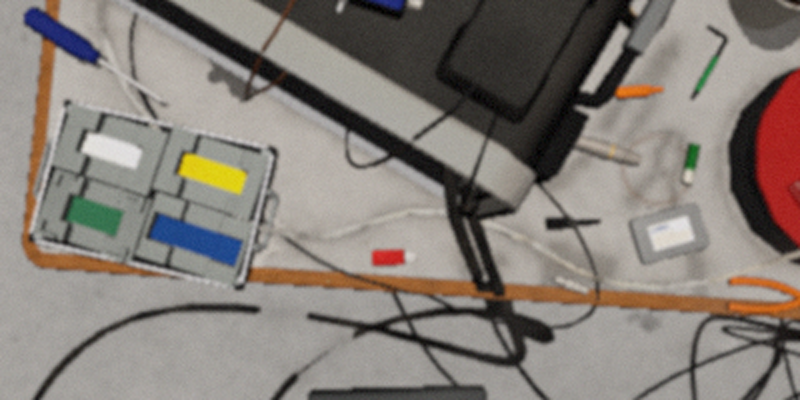

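View pics/scene0.png

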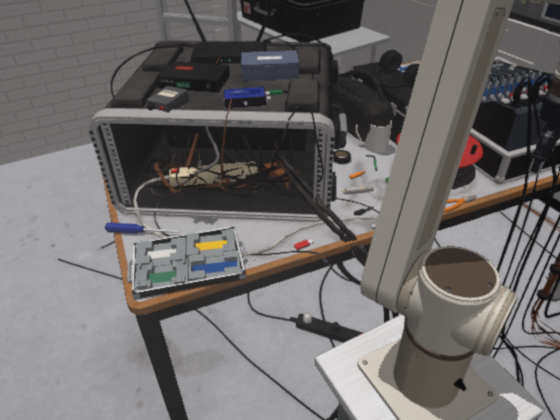

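The top crop (offset 90,130, 2x) shows, in crop pixels:
- red stick at (388,257)
- jack at (572,223)
- XLR at (605,150), its left end near or under the case corner
- clip at (638,91)
- card case at (670,233)
- tray at left: blue (196,240), yellow (212,172), white (112,150), green (95,215)

Next I measure poses by colour and height.

```bash
python3 - <<'E'
from h import *
z=np.load('top.npz'); im,d=z['im'],z['d']; P=cloud('top',d)
hsv=cv2.cvtColor(im,cv2.COLOR_RGB2HSV); H,S,V=[hsv[...,i].astype(int) for i in range(3)]
def fit(name,m,box):
    r0,r1,c0,c1=box; M=np.zeros_like(m); M[r0:r1,c0:c1]=m[r0:r1,c0:c1]
    n,l,s,_=cv2.connectedComponentsWithStats(M.astype(np.uint8)); k=1+np.argmax(s[1:,4]); q=P[l==k]; q=q[np.isfinite(q).all(1)]
    (cx,cy),(w,h),a=cv2.minAreaRect((q[:,:2]*1000).astype(np.float32)); a=a if w>h else a+90
    print(name,s[k,4],'c',round(cx/1000,4),round(cy/1000,4),'size',round(w),round(h),'ang',round((a+90)%180-90,1),'z',np.round(np.percentile(q[:,2],[5,50,95]),3))
def bx(x0,y0,x1,y1): return (130+y0//2,130+y1//2,90+x0//2,90+x1//2)
fit('blue',(H>105)&(H<125)&(S>120),bx(140,200,260,280))
fit('yellow',(H>22)&(H<35)&(S>120),bx(160,140,260,210))
fit('green',(H>50)&(H<90)&(S>60),bx(50,180,140,250))
fit('white',(V>200)&(S<30),bx(60,110,160,190))
fit('stick',((H<8)|(H>172))&(S>120),bx(360,230,430,280))
fit('clip',(H>5)&(H<20)&(S>150),bx(600,70,680,115))
fit('jack',(V<70),bx(545,210,605,235))
fit('card',(P[...,2]>0.006)&(P[...,2]<.03),bx(615,190,725,275))
fit('xlr',(P[...,2]>0.008)&(P[...,2]<.03),bx(570,120,650,175))
# rack case points
m=(P[...,2]>.05)&(P[...,0]>.4)&(P[...,0]<.9); 
for zl in [(.05,.15),(.15,.25),(.25,.4)]:
    q=P[(P[...,2]>zl[0])&(P[...,2]<zl[1])&(P[...,0]>.3)&(P[...,0]<1)&(P[...,1]>-.3)&(P[...,1]<.45)]
    for yb in np.arange(-.3,.45,.05):
        s=q[(q[:,1]>=yb)&(q[:,1]<yb+.05)]
        if len(s): print(zl,round(yb,2),len(s),'minx',np.round(np.percentile(s[:,0],1),3), 'miny',s[:,1].min().round(3))
im,d=camera('wrist'); save('w','w0.png',im)
print(np.round(camera_info('wrist')['world_to_cam'],3).tolist())
E
```

```text
blue 555 c 0.4649 0.1707 size 271 47 ang 81.3 z [0.007 0.01  0.013]
yellow 393 c 0.5562 0.23 size 82 30 ang 70.3 z [0.008 0.01  0.014]
green 341 c 0.5093 0.3733 size 65 31 ang 70.0 z [0.008 0.01  0.013]
white 280 c 0.5358 0.2074 size 374 25 ang 70.1 z [0.007 0.01  0.013]
stick 121 c 0.4482 0.0194 size 36 17 ang 88.5 z [0.005 0.009 0.012]
clip 102 c 0.6366 -0.267 size 17 107 ang -74.7 z [0.006 0.01  0.013]
jack 82 c 0.4852 -0.2021 size 58 12 ang 87.4 z [0.008 0.013 0.034]
card 820 c 0.4707 -0.3214 size 58 87 ang -75.9 z [0.009 0.012 0.015]
xlr 233 c 0.5719 -0.2519 size 79 19 ang 71.3 z [0.012 0.017 0.02 ]
(0.05, 0.15) -0.1 392 minx 0.468 miny -0.099
(0.05, 0.15) -0.05 47 minx 0.505 miny -0.049
(0.05, 0.15) 0.05 27 minx 0.571 miny 0.057
(0.05, 0.15) 0.1 33 minx 0.633 miny 0.128
(0.05, 0.15) 0.15 5 minx 0.629 miny 0.151
(0.05, 0.15) 0.35 106 minx 0.813 miny 0.371
(0.05, 0.15) 0.4 230 minx 0.811 miny 0.4
(0.15, 0.25) -0.3 508 minx 0.667 miny -0.3
(0.15, 0.25) -0.25 413 minx 0.604 miny -0.25
(0.15, 0.25) -0.2 96 minx 0.6 miny -0.2
(0.15, 0.25) -0.15 14 minx 0.519 miny -0.124
(0.15, 0.25) 
[... 379 characters left out ...]
) -0.25 2880 minx 0.691 miny -0.25
(0.25, 0.4) -0.2 3890 minx 0.573 miny -0.2
(0.25, 0.4) -0.15 6069 minx 0.525 miny -0.15
(0.25, 0.4) -0.1 6874 minx 0.502 miny -0.1
(0.25, 0.4) -0.05 6335 minx 0.522 miny -0.05
(0.25, 0.4) -0.0 5663 minx 0.55 miny 0.0
(0.25, 0.4) 0.05 5154 minx 0.595 miny 0.05
(0.25, 0.4) 0.1 4550 minx 0.622 miny 0.1
(0.25, 0.4) 0.15 4157 minx 0.657 miny 0.15
(0.25, 0.4) 0.2 3544 minx 0.688 miny 0.2
(0.25, 0.4) 0.25 2941 minx 0.719 miny 0.25
(0.25, 0.4) 0.3 2166 minx 0.75 miny 0.3
(0.25, 0.4) 0.35 1054 minx 0.779 miny 0.35
(0.25, 0.4) 0.4 115 minx 0.808 miny 0.4
[[0.393, -0.919, 0.0, -0.5], [-0.88, -0.376, 0.289, -0.036], [-0.266, -0.114, -0.957, 0.38], [0.0, 0.0, 0.0, 1.0]]
```

View pics/w0.png

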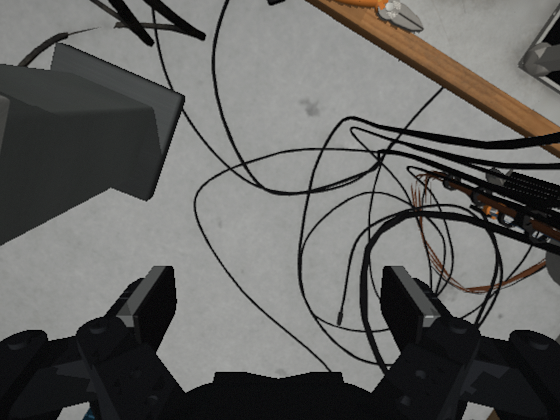

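The wrist picture shows only floor, with the table edge at upper right. I need the clearance beside the case at the XLR, and better fits for clip, white and blue.

```bash
python3 - <<'E'
from h import *
import workcell; print([n for n in dir(workcell) if not n.startswith('_')], getattr(workcell,'tip_reach',None))
z=np.load('top.npz'); im,d=z['im'],z['d']; P=cloud('top',d)
hsv=cv2.cvtColor(im,cv2.COLOR_RGB2HSV); H,S,V=[hsv[...,i].astype(int) for i in range(3)]
def fit(name,m,b):
    x0,x1,y0,y1=b; m=m&(P[...,0]>x0)&(P[...,0]<x1)&(P[...,1]>y0)&(P[...,1]<y1)
    n,l,s,_=cv2.connectedComponentsWithStats(m.astype(np.uint8)); k=1+np.argmax(s[1:,4]); q=P[l==k]
    (cx,cy),(w,h),a=cv2.minAreaRect((q[:,:2]*1000).astype(np.float32)); a=a if w>h else a+90
    print(name,s[k,4],'c',round(cx/1000,4),round(cy/1000,4),'size',round(w),round(h),'ang',round(a%180,1))
fit('blue',(H>105)&(H<125)&(S>120)&(P[...,2]<.03),(.4,.53,.18,.31))
fit('white',(V>190)&(S<30)&(P[...,2]<.03),(.55,.62,.3,.39))
fit('clip',(H>5)&(H<20)&(S>150)&(P[...,2]<.03),(.6,.68,-.32,-.24))
# max z grid around XLR/clip/strap
for x in np.arange(.42,.74,.02):
    row=[]
    for y in np.arange(-.34,0,.02):
        s=P[(abs(P[...,0]-x)<.01)&(abs(P[...,1]-y)<.01)]
        row.append('%4d'%(1000*s[:,2].max()) if len(s) else '   .')
    print('%.2f'%x,*row)
E
```

```text
['Unreachable', 'camera', 'camera_info', 'get_obs', 'job_done', 'search_frame', 'spot_point', 'tip_reach'] 0.014
blue 553 c 0.4772 0.2505 size 109 31 ang 70.2
white 301 c 0.5881 0.3507 size 69 28 ang 70.0
clip 95 c 0.6429 -0.2916 size 12 52 ang 94.1
0.42   24    5    9   16   17   17   27   23   14    5    5   23   28   28    7    5    5
0.44   15   14   14   13    5    5   29   25   25   21    5    5   43   38    5    6    8
0.46   15   15   16   15    5    6   34   33   23   26   17    4   51   54   49    7    9
0.48   15   16   15   16    5   11   11   37   18    5   16   15   89  234  242  267    5
0.50   14   14   14    6    5    6    8   35   36    6    3    4  300  309  310  307   13
0.52   10    7    5    6    6    5    6    6   37   36  267  270  306  313  321  314    5
0.54   17    6    7    6    6    6    5    6    3    0  271  294  308  317  323  315  315
0.56   15    7   12   19   21   20    4    7    .  269  284  303  314  318  321  319  322
0.58    7    6    6   14   20   22   20    .    .  271  300  307  326  328  324  325  323
0.60    6    5    6    4    5    5  165  169  168  295  305  324  326  327  327  326  315
0.62    7    4    4    5    5    5  169  169  282  303  319  326  327  327  327  327  320
0.64    5   12   13   13   11  169  169  164  301  306  326  327  326  326  328  326  308
0.66    5    5   10    9  169  171  166  292  305  325  327  327  327  327  327  318  326
0.68    6    4    7  160  172  172    .  303  310  327  327  327  327  326  327  328  327
0.70    5    7    3  171  171  167  299  307  322  326  326  327  327  326  309  328  334
0.72    6   19  169  172  172  288  306  309  318  326  327  326  327  319  309  308  332
```

```bash
cat >> h.py <<'E'
def pose():
    o=get_obs(); X=R.from_quat(o['tool_rot']).as_matrix()[:,0]
    return [*o['eef_pos'],np.degrees(np.arctan2(X[1],X[0]))]
def plan(wps,start=None,nr=5):
    """wps: (x,y,z,theta_deg,hand) -> printed calls; theta = heading of tool x"""
    s=list(start or pose())
    for x,y,z,th,h in wps:
        for k in range(99):
            t=np.radians(s[3]); d=np.array([x-s[0],y-s[1],s[2]-z])
            T=np.array([d[0]*np.cos(t)+d[1]*np.sin(t),d[0]*np.sin(t)-d[1]*np.cos(t),d[2]])
            tu=-np.radians(th-s[3]); f=max(1,np.ceil(np.linalg.norm(T)/.19),np.ceil(abs(tu)/.6))
            Tc=np.round(T/f*100,1); tu=round(tu/f,3)
            print(Tc.tolist(),tu,'hand',h, '->',np.round([x,y,z,th],3) if f==1 else '')
            s[0]+=(Tc[0]*np.cos(t)+Tc[1]*np.sin(t))/100; s[1]+=(Tc[0]*np.sin(t)-Tc[1]*np.cos(t))/100; s[2]-=Tc[2]/100; s[3]-=np.degrees(tu)
            if f==1: break
E
python3 -c "
from h import *
plan([(.38,-.30,.25,267,0)])"
```

```text
[2.9, -0.9, -0.5] -0.532 hand 0 -> 
[3.0, 0.7, -0.5] -0.532 hand 0 -> 
[2.2, 2.1, -0.5] -0.532 hand 0 -> 
[0.9, 2.9, -0.5] -0.532 hand 0 -> 
[-0.7, 2.9, -0.5] -0.532 hand 0 -> 
[-2.1, 2.2, -0.5] -0.532 hand 0 -> 
[-2.9, 0.8, -0.6] -0.532 hand 0 -> 
[-2.9, -0.9, -0.5] -0.531 hand 0 -> [ 3.80e-01 -3.00e-01  2.50e-01  2.67e+02]
```

Call:
arm_command(
  translation=[
    [0, 0, -1],
    [0, 0, -2],
    [0, 0, -2],
    [0, 0, -2],
    [0, 0, -2],
  ],
  turn=[-0.12, -0.24, -0.36, -0.48, -0.6],
  hand=[0, 0, 0, 0, 0],
)

```text
clock: 1.02
eef_pos: [0.197, -0.4598, 0.2288]
tool_rot: [0.875, 0.484, -0.0, 0.0]
ft_force: [0.5, 0.2, -0.1]
grip_width: 0.0855
```

```bash
python3 -c "
from h import *
print(np.round(get_obs()['joint_pos'],2)); plan([(.40,-.30,.26,267,0)])"
```

```text
[-1.17  0.23  0.05  1.38 -0.    0.96]
[3.5, 1.2, -0.4] -0.521 hand 0 -> 
[2.4, 2.8, -0.5] -0.521 hand 0 -> 
[0.7, 3.6, -0.4] -0.521 hand 0 -> 
[-1.2, 3.5, -0.5] -0.522 hand 0 -> 
[-2.8, 2.4, -0.4] -0.521 hand 0 -> 
[-3.6, 0.7, -0.5] -0.522 hand 0 -> 
[-3.5, -1.3, -0.4] -0.521 hand 0 -> [ 4.00e-01 -3.00e-01  2.60e-01  2.67e+02]
```

Call:
arm_command(
  translation=[
    [3.5, 1.2, -0.4],
    [3.5, 1.2, -0.4],
    [3.5, 1.2, -0.4],
    [3.5, 1.2, -0.4],
    [3.5, 1.2, -0.4],
  ],
  turn=[-0.52, -0.52, -0.52, -0.52, -0.52],
  hand=[0, 0, 0, 0, 0],
)

```text
clock: 1.43
eef_pos: [0.226, -0.4363, 0.2326]
tool_rot: [0.722, 0.692, -0.0, 0.0]
ft_force: [0.5, 0.1, 0.1]
grip_width: 0.0849
```

Call:
arm_command(
  translation=[
    [2.4, 2.8, -0.5],
    [2.4, 2.8, -0.5],
    [2.4, 2.8, -0.5],
    [2.4, 2.8, -0.5],
    [2.4, 2.8, -0.5],
  ],
  turn=[-0.52, -0.52, -0.52, -0.52, -0.52],
  hand=[0, 0, 0, 0, 0],
)

```text
clock: 1.85
eef_pos: [0.255, -0.4137, 0.2376]
tool_rot: [0.521, 0.854, -0.0, 0.0]
ft_force: [-0.9, 0.1, 0.1]
grip_width: 0.0852
```

Call:
arm_command(
  translation=[
    [0.7, 3.6, -0.4],
    [0.7, 3.6, -0.4],
    [0.7, 3.6, -0.4],
    [0.7, 3.6, -0.4],
    [0.7, 3.6, -0.4],
  ],
  turn=[-0.52, -0.52, -0.52, -0.52, -0.52],
  hand=[0, 0, 0, 0, 0],
)

```text
clock: 2.27
eef_pos: [0.2838, -0.3911, 0.2415]
tool_rot: [0.285, 0.959, 0.0, -0.0]
ft_force: [-0.2, -0.3, -0.8]
grip_width: 0.0852
```

Call:
arm_command(
  translation=[
    [-1.2, 3.5, -0.5],
    [-1.2, 3.5, -0.5],
    [-1.2, 3.5, -0.5],
    [-1.2, 3.5, -0.5],
    [-1.2, 3.5, -0.5],
  ],
  turn=[-0.52, -0.52, -0.52, -0.52, -0.52],
  hand=[0, 0, 0, 0, 0],
)

```text
clock: 2.68
eef_pos: [0.3129, -0.3684, 0.2465]
tool_rot: [0.029, 1.0, 0.0, -0.0]
ft_force: [0.2, -0.4, 0.2]
grip_width: 0.0855
```

Call:
arm_command(
  translation=[
    [-2.8, 2.4, -0.4],
    [-2.8, 2.4, -0.4],
    [-2.8, 2.4, -0.4],
    [-2.8, 2.4, -0.4],
    [-2.8, 2.4, -0.4],
  ],
  turn=[-0.52, -0.52, -0.52, -0.52, -0.52],
  hand=[0, 0, 0, 0, 0],
)

```text
clock: 3.1
eef_pos: [0.3421, -0.346, 0.2505]
tool_rot: [-0.228, 0.974, 0.0, -0.0]
ft_force: [-0.2, -1.5, 0.5]
grip_width: 0.0855
```

Call:
arm_command(
  translation=[
    [-3.6, 0.7, -0.5],
    [-3.6, 0.7, -0.5],
    [-3.6, 0.7, -0.5],
    [-3.6, 0.7, -0.5],
    [-3.6, 0.7, -0.5],
  ],
  turn=[-0.52, -0.52, -0.52, -0.52, -0.52],
  hand=[0, 0, 0, 0, 0],
)

```text
clock: 3.52
eef_pos: [0.3712, -0.3237, 0.2555]
tool_rot: [-0.471, 0.882, 0.0, -0.0]
ft_force: [0.6, -0.4, 0.3]
grip_width: 0.0854
```

Call:
arm_command(
  translation=[
    [-3.5, -1.3, -0.4],
    [-3.5, -1.3, -0.4],
    [-3.5, -1.3, -0.4],
    [-3.5, -1.3, -0.4],
    [-3.5, -1.3, -0.4],
  ],
  turn=[-0.52, -0.52, -0.52, -0.52, -0.52],
  hand=[0, 0, 0, 0, 0],
)

```text
clock: 3.93
eef_pos: [0.4014, -0.3018, 0.2594]
tool_rot: [-0.681, 0.732, 0.0, -0.0]
ft_force: [-1.4, 0.3, 0.9]
grip_width: 0.0855
```

```bash
python3 - <<'E'
from h import *
o=get_obs();print(o['clock'],np.round(pose(),3),np.round(o['joint_pos'],2))
im,d=camera('wrist'); save('w','w1.png',im); np.savez('w1.npz',im=im,d=d)
for t in ['xlr_centre','jack_centre','cable_clip','card_case']:
  for k in spot_point('wrist',t)[:2]:
    r,c=k['location']; print(t,round(k['conf'],2),np.round([r,c]),np.round(back('wrist',d,r,c),3))
E
```

```text
3.9333 [  0.401  -0.302   0.259 -94.093] [-0.64  0.23  0.12  1.46  0.   -2.14]
xlr_centre 0.57 [217. 144.] [ 0.571 -0.25   0.018]
jack_centre 0.8 [242. 218.] [ 0.486 -0.206  0.01 ]
cable_clip 0.58 [182.  84.] [ 0.64  -0.296  0.01 ]
card_case 0.92 [153. 222.] [ 0.466 -0.319  0.013]
```

View pics/w1.png

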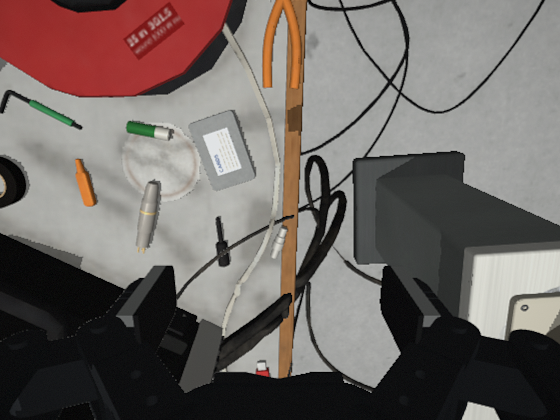

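The wrist picture shows XLR (149,215), jack (222,243; pin up, i.e. toward -y), clip (85,182; thin end up), card case (222,150), and the stick at the bottom edge (262,370). A cable passes just beside the jack barrel.

```bash
cat >> h.py <<'E'
def rect(n,name,P,m,box):
    r0,r1,c0,c1=box; M=np.zeros(m.shape,np.uint8); M[r0:r1,c0:c1]=m[r0:r1,c0:c1]
    nn,l,s,_=cv2.connectedComponentsWithStats(M); k=1+np.argmax(s[1:,4]); q=P[l==k]
    (cx,cy),(w,h),a=cv2.minAreaRect((q[:,:2]*1000).astype(np.float32)); a=a if w>h else a+90
    e,v=np.linalg.eigh(np.cov(q[:,:2].T)); pa=np.degrees(np.arctan2(v[1,1],v[0,1]))%180
    print(name,s[k,4],'c',round(cx/1000,4),round(cy/1000,4),'mean',np.round(q[:,:2].mean(0),4),'size',round(w),round(h),'ang',round(a%180,1),'pca',round(pa,1),'z',np.round(np.percentile(q[:,2],[5,50,95]),3))
E
python3 - <<'E'
from h import *
z=np.load('w1.npz'); im,d=z['im'],z['d']; P=cloud('wrist',d)
hsv=cv2.cvtColor(im,cv2.COLOR_RGB2HSV); H,S,V=[hsv[...,i].astype(int) for i in range(3)]
Z=P[...,2]
rect('w','xlr',P,(Z>.005)&(Z<.03),(172,258,128,170))
rect('w','jack',P,(V<75)&(Z>.002)&(Z<.025),(212,272,208,236))
rect('w','clip',P,(H>5)&(H<20)&(S>130),(150,212,66,100))
rect('w','card',P,(Z>.007)&(Z<.03),(100,195,180,262))
# obstacles cells max z
for x in np.arange(.44,.72,.02):
    print('%.2f'%x,*['%4d'%(1000*s.max()) if len(s:=Z[(abs(P[...,0]-x)<.01)&(abs(P[...,1]-y)<.01)&(d>0)]) else '   .' for y in np.arange(-.34,-.1,.02)])
E
```

```text
xlr 988 c 0.5714 -0.2449 mean [ 0.5682 -0.2497] size 95 19 ang 70.9 pca 70.7 z [0.011 0.017 0.02 ]
jack 205 c 0.4829 -0.2151 mean [ 0.4827 -0.2119] size 13 48 ang 91.6 pca 90.3 z [0.006 0.01  0.015]
clip 524 c 0.5312 -0.3444 mean [ 0.6382 -0.2934] size 270 56 ang 24.3 pca 34.6 z [0.004 0.009 0.011]
card 3336 c 0.4671 -0.3208 mean [ 0.4668 -0.3222] size 55 85 ang 104.0 pca 104.0 z [0.011 0.012 0.014]
0.44   14  374  364   14    4    4   29   24   24   23    4   23
0.46   14  366  354   14    3    3   33   34   23   23   17   14
0.48   15  353  353   14    4   10   12   35   16    3   15   15
0.50   13   13   12    4    4    4    3   36   37    3    3    3
0.52   16    4    4    5    4    4    4    4   36   35   99  126
0.54   16    5    5   12    4    3    4    4    4   35  100  123
0.56   15    4   15   19   21   20   16    4    4  222  201    3
0.58    4    4    4   15   20   20   19   18    4  223  206    .
0.60    4    4    4    3    4    4  167  168  166   95    .    .
0.62    4    4    4    3    3  161  168  168  165  107    2    .
0.64    4   11   12   12   11  166  168  173  150   22    0    .
0.66    4    4    4    4    4    4    4  168  103    3    .    .
0.68    3    4    4    4    4    4  100  102    3    .    .    .
0.70    4    4    4    3    4    4  100   27    2    .    .    .
```

```bash
python3 - <<'E'
from h import *
z=np.load('w1.npz'); im,d=z['im'],z['d']; P=cloud('wrist',d)
for r in range(212,272,3):
    print(r,' '.join('%3d'%v for v in im[r,208:238,:].mean(-1)), np.round(P[r,222],3))
hsv=cv2.cvtColor(im,cv2.COLOR_RGB2HSV); H,S,V=[hsv[...,i].astype(int) for i in range(3)]
rect('w','clip',P,(H>5)&(H<22)&(S>100)&(P[...,0]>.6),(150,212,66,100))
plan([(.484,-.194,.12,-93,.3)])
E
```

```text
212 175 174 174 176 176 176 177 178 178 179 180 179 180 179 180 180 179 180 181 181 180 181 181 181 180 178 175 174 173 172 [ 0.478 -0.244  0.002]
215 175 176 176 177 177 179 178 181 184 177 167 166 164 175 180 180 179 178 178 177 178 178 179 179 178 177 173 173 171 171 [ 0.478 -0.24   0.002]
218 177 176 177 177 178 178 183 140  63  23  18  39  89 163 182 179 179 178 178 178 176 177 178 179 178 176 176 176 174 173 [ 0.479 -0.235  0.001]
221 176 176 176 178 178 178 183 153  82  36  34  19  51 159 186 181 181 179 179 178 178 178 180 179 179 179 179 176 177 176 [ 0.479 -0.232  0.002]
224 176 176 176 177 178 178 183 143  69  42  43  29  25  91 106 161 182 181 180 181 181 181 181 180 180 179 178 177 176 175 [ 0.48  -0.227  0.001]
227 176 178 178 178 178 179 178 183 117  31  37  32  19  61  95 158 178 175 177 178 180 179 179 177 176 176 175 174 172 173 [ 0.48  -0.223  0.002]
230 176 180 179 180 179 177 177 180 136  63  33  34  25  44  92 102 156 177 175 176 176 176 177 178 177 177 175 173 172 171 [ 0.48  -0.22   0.003]
233 175 177 177 178 176 177 176 178 185 117  28  34  30  17  84 101 159
[... 1347 characters left out ...]
 156 175 172 171 169 168 166 [ 0.483 -0.183  0.015]
263  46  56  58  62  95 164 183 179 177 181 114  25  38  41  40  39  41  39  32  23  13  60 152 176 172 170 171 171 170 170 [ 0.483 -0.178  0.014]
266  95 127 168 182 178 179 179 178 176 177 160 129 101  88  84  75  78  98 126 162 179 180 176 171 171 171 169 169 169 166 [ 0.484 -0.175  0.015]
269 179 178 178 179 178 178 178 177 177 177 176 176 177 177 179 179 179 178 176 175 174 173 172 170 169 168 167 165 164 162 [ 0.487 -0.163  0.001]
clip 544 c 0.6413 -0.2949 mean [ 0.6397 -0.293 ] size 14 59 ang 93.2 pca 93.5 z [0.004 0.009 0.011]
[-5.7, -3.7, 7.0] -0.01 hand 0.3 -> 
[-5.6, -3.8, 7.0] -0.009 hand 0.3 -> [  0.484  -0.194   0.12  -93.   ]
```

Call:
arm_command(
  translation=[
    [-11.3, -7.2, 9],
    [-11.3, -7.2, 14],
    [-11.3, -7.2, 14],
    [-11.3, -7.2, 14],
    [-11.3, -7.2, 14],
  ],
  turn=[-0.1, -0.1, -0.1, -0.1, -0.1],
  hand=[0.5, 0.5, 0.5, 0.5, 0.5],
)

```text
clock: 4.6
eef_pos: [0.4806, -0.1916, 0.1167]
tool_rot: [0.718, -0.696, -0.001, 0.0]
ft_force: [-1.0, -0.4, -1.1]
grip_width: 0.0429
```

```bash
python3 - <<'E'
from h import *
o=get_obs();print(np.round(pose(),3),o['grip_width'],o['ft_force'])
plan([(.4815,-.196,.06,-88,.5),(.4815,-.196,.018,-88,.5)])
im,d=camera('wrist'); save('w','w2.png',im)
E
```

```text
[  0.481  -0.192   0.117 -88.258] 0.04290368570520811 [-0.95921042 -0.3920208  -1.12101853]
[0.4, -0.1, 5.7] -0.004 hand 0.5 -> [ 4.82e-01 -1.96e-01  6.00e-02 -8.80e+01]
[0.0, 0.0, 4.2] -0.0 hand 0.5 -> [ 4.82e-01 -1.96e-01  1.80e-02 -8.80e+01]
```

View pics/w2.png

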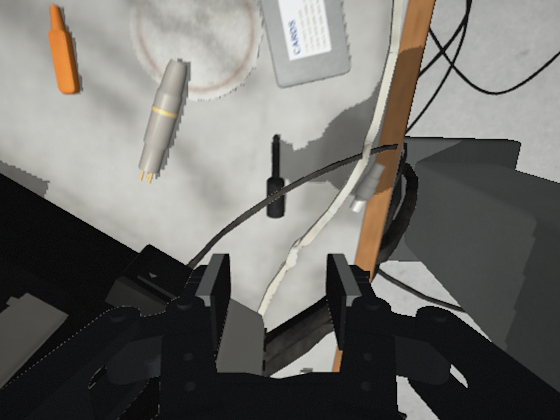

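The picture shows the jack at (276,175), lined up with the finger gap, with a thin cable crossing above the barrel at (275,195). I go down in steps and watch the force.

Call:
arm_command(
  translation=[
    [0.4, -0.1, 3],
    [0.4, -0.1, 5.7],
    [0.4, -0.1, 5.7],
  ],
  turn=[0, 0, 0],
  hand=[0.5, 0.5, 0.5],
)

```text
clock: 4.9
eef_pos: [0.4782, -0.1963, 0.0579]
tool_rot: [0.718, -0.696, -0.004, 0.002]
ft_force: [-1.4, 0.4, -0.1]
grip_width: 0.0425
```

Call:
arm_command(
  translation=[
    [0, 0, 1.5],
    [0, 0, 2.0],
    [0, 0, 2.0],
  ],
  turn=[0, 0, 0],
  hand=[0.5, 0.5, 0.5],
)

```text
clock: 5.15
eef_pos: [0.4814, -0.1979, 0.0425]
tool_rot: [0.718, -0.696, -0.001, 0.0]
ft_force: [-0.9, 0.6, 0.9]
grip_width: 0.0428
```

Call:
arm_command(
  translation=[
    [0, 0, 1.2],
    [0, 0, 2.2],
    [0, 0, 2.2],
    [0, 0, 2.2],
    [0, 0, 2.2],
  ],
  turn=[0, 0, 0, 0, 0],
  hand=[0.5, 0.5, 0.5, 0.5, 0.5],
)

```text
clock: 5.57
eef_pos: [0.4824, -0.198, 0.0212]
tool_rot: [0.718, -0.696, 0.0, -0.0]
ft_force: [0.2, 0.2, -0.3]
grip_width: 0.0426
```

Call:
arm_command(
  translation=[
    [0, 0, 0],
    [0, 0, 0],
    [0, 0, 0],
    [0, 0, 0],
    [0, 0, 0],
  ],
  turn=[0, 0, 0, 0, 0],
  hand=[1, 1, 1, 1, 1],
)

```text
clock: 5.98
eef_pos: [0.4822, -0.1978, 0.0207]
tool_rot: [0.718, -0.696, 0.0, -0.0]
ft_force: [-0.7, -0.1, -1.0]
grip_width: -0.0001
```

Call:
arm_command(
  translation=[
    [0, 0, 0],
    [0, 0, 0],
    [0, 0, 0],
  ],
  turn=[0, 0, 0],
  hand=[1, 1, 1],
)

```text
clock: 6.23
eef_pos: [0.4821, -0.1978, 0.0205]
tool_rot: [0.718, -0.696, -0.0, -0.0]
ft_force: [-0.2, -0.2, 0.1]
grip_width: -0.0004
```

Closed empty: on a 15 mm part the tips sat above the barrel axis (the pads swing forward only when shut). I open, raise and look where the jack went.

Call:
arm_command(
  translation=[
    [0, 0, 0],
    [0, 0, 0],
    [0, 0, -2],
    [0, 0, -5],
    [-2, 0, -8],
  ],
  turn=[0, 0, 0, 0, 0],
  hand=[0.5, 0.5, 0.5, 0.5, 0.5],
)

```text
clock: 6.65
eef_pos: [0.4809, -0.1797, 0.1006]
tool_rot: [0.717, -0.697, -0.0, 0.001]
ft_force: [0.8, -0.2, 0.3]
grip_width: 0.0421
```

```bash
cat >> h.py <<'E'
def look(f,crop=None,sc=1):
    o=get_obs(); print('t',o['clock'],np.round(pose(),4),'w',round(o['grip_width'],4),'F',np.round(o['ft_force'],1))
    im,d=camera('wrist'); a=im if crop is None else cv2.resize(im[crop[0]:crop[1],crop[2]:crop[3]],None,fx=sc,fy=sc)
    save('w',f,a); np.savez(f[:-4]+'.npz',im=im,d=d); P=cloud('wrist',d)
    hsv=cv2.cvtColor(im,cv2.COLOR_RGB2HSV); return im,d,P,*[hsv[...,i].astype(int) for i in range(3)]
E
python3 - <<'E'
from h import *
im,d,P,H,S,V=look('w3.png')
for k in spot_point('wrist','jack_centre')[:2]:
    r,c=k['location']; print(round(k['conf'],2),np.round([r,c]),np.round(back('wrist',d,r,c),3))
E
```

```text
t 6.65 [  0.4809  -0.1797   0.1006 -88.3459] w 0.0421 F [ 0.8 -0.2  0.3]
0.56 [164. 276.] [ 0.489 -0.205  0.015]
```

View pics/w3.png

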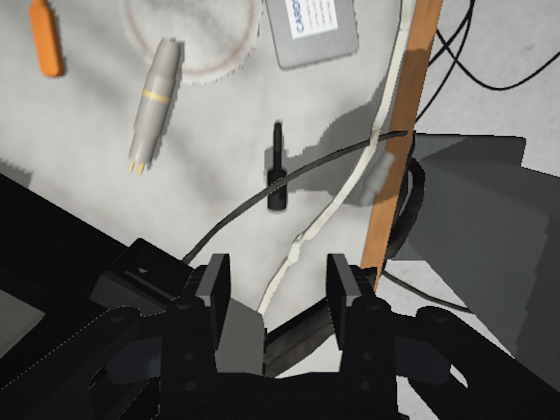

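```bash
cat >> h.py <<'E'
def ray(n,r,c,z):
    i=camera_info(n); K=np.array(i['mtx']);T=np.linalg.inv(np.array(i['world_to_cam']))
    v=T[:3,:3]@np.array([(c-K[0,2])/K[0,0],(r-K[1,2])/K[1,1],1]); return T[:3,3]+v*(z-T[2,3])/v[2]
E
python3 - <<'E'
from h import *
for r,c in [(122,277.5),(170,276.5),(209,277)]: print(np.round(ray('wrist',r,c,.0075),4))
E
```

```text
[ 0.4888 -0.235   0.0075]
[ 0.4884 -0.1992  0.0075]
[ 0.487  -0.168   0.0075]
```

```bash
python3 - <<'E'
from h import *
i=camera_info('wrist'); o=get_obs(); print(np.round(i['mtx'],1).tolist())
Rt=R.from_quat(o['tool_rot']).as_matrix(); T=np.eye(4);T[:3,:3]=Rt;T[:3,3]=o['eef_pos']
C=np.array(i['world_to_cam'])@T; print('cam in tool',np.round(np.linalg.inv(C),4).tolist())
z=np.load('w3.npz');P=cloud('wrist',z['d'])
tool=lambda p: Rt.T@(np.array(p)-o['eef_pos'])
for r,c in [(275,222),(275,334),(260,226),(260,331),(122,277),(190,276),(180,274)]: print(r,c,z['d'][r,c],np.round(tool(P[r,c]),4),np.round(P[r,c],4))
E
```

```text
[[349.4, 0.0, 277.9], [0.0, 349.4, 205.2], [0.0, 0.0, 1.0]]
cam in tool [[-0.0008, -0.9575, -0.2885, 0.0729], [1.0, -0.0008, 0.0002, -0.001], [-0.0004, -0.2885, 0.9575, -0.1656], [0.0, 0.0, 0.0, 1.0]]
275 222 0.13284943 [ 0.0091 -0.0222 -0.0461] [ 0.5069 -0.1858  0.1517]
275 334 0.13238503 [ 0.0093  0.0203 -0.0465] [ 0.4645 -0.1875  0.1518]
260 226 0.14448196 [ 0.0095 -0.0224 -0.0338] [ 0.5073 -0.1862  0.1394]
260 331 0.14251803 [ 0.0103  0.0207 -0.0356] [ 0.4642 -0.1885  0.1409]
122 277 0.25123966 [ 0.0576 -0.0015  0.0922] [ 0.4891 -0.2353  0.0134]
190 276 0.258397 [ 0.0091 -0.0023  0.085 ] [ 0.4882 -0.1867  0.0204]
180 274 0.25736165 [ 0.0164 -0.0038  0.0862] [ 0.4899 -0.194   0.0193]
```

```bash
python3 - <<'E'
s=open('h.py').read()
s=s.replace("def cloud(n,dep):\n    i=camera_info(n);","def cloud(n,dep,i=None):\n    i=i or camera_info(n);")
s=s.replace("def ray(n,r,c,z):\n    i=camera_info(n);","def ray(n,r,c,z,i=None):\n    i=i or camera_info(n);")
s=s.replace("    im,d=camera('wrist'); a=im if","    camera('wrist'); o=get_obs(); print('settled',np.round(pose(),4)); info=camera_info('wrist'); im,d=camera('wrist'); a=im if").replace("P=cloud('wrist',d)\n    hsv","P=cloud('wrist',d,info)\n    hsv")
open('h.py','w').write(s)
from h import *
im,d,P,H,S,V=look('w4.png')
for r in (125,140,180,205): 
    cs=np.where(V[r,260:292]<75)[0]+260; print(r,cs.min(),cs.max(),np.round(P[r,int(cs.mean())],4))
i=camera_info('wrist')
for r,c in [(122,277.5),(170,276.5),(209,277)]: print(np.round(ray('wrist',r,c,.0075,i),4))
E
```

```text
t 6.75 [  0.4848  -0.1776   0.1054 -88.0534] w 0.0431 F [ 0.6 -0.8  0.8]
settled [  0.4836  -0.1779   0.1032 -88.0657]
125 280 286 [ 0.4831 -0.2334  0.0084]
140 279 286 [ 0.4835 -0.2227  0.0091]
180 272 289 [ 0.4841 -0.1982  0.0343]
205 275 288 [ 0.4825 -0.1746  0.0149]
[ 0.4855 -0.2353  0.0075]
[ 0.4851 -0.2001  0.0075]
[ 0.4838 -0.1694  0.0075]
```

Call:
arm_command(
  translation=[
    [1.4, 0.1, 3],
    [1.4, 0.1, 6],
    [1.4, 0.1, 8.8],
    [1.4, 0.1, 8.8],
    [1.4, 0.1, 8.8],
  ],
  turn=[0, 0, 0, 0, 0],
  hand=[0.6, 0.6, 0.6, 0.6, 0.6],
)

```text
clock: 7.27
eef_pos: [0.478, -0.1911, 0.0101]
tool_rot: [0.718, -0.696, -0.003, 0.001]
ft_force: [-0.1, -0.5, 0.2]
grip_width: 0.0339
```

Call:
arm_command(
  translation=[
    [0, 0, 0],
    [0, 0, 0],
  ],
  turn=[0, 0],
  hand=[0.6, 0.6],
)

```text
clock: 7.43
eef_pos: [0.4822, -0.1924, 0.014]
tool_rot: [0.718, -0.696, 0.001, -0.001]
ft_force: [0.8, 0.0, 0.7]
grip_width: 0.0342
```

Call:
arm_command(
  translation=[
    [0, 0, 0],
    [0, 0, 0],
    [0, 0, 0],
    [0, 0, 0],
    [0, 0, 0],
  ],
  turn=[0, 0, 0, 0, 0],
  hand=[1, 1, 1, 1, 1],
)

```text
clock: 7.85
eef_pos: [0.4811, -0.1919, 0.0129]
tool_rot: [0.719, -0.696, 0.0, -0.0]
ft_force: [-0.7, -0.7, 1.1]
grip_width: -0.0001
```

Call:
arm_command(
  translation=[
    [0, 0, 0],
    [0, 0, -1],
    [0, 0, -3],
    [0, 0, -5],
    [0, 0, -7],
  ],
  turn=[0, 0, 0, 0, 0],
  hand=[1, 1, 1, 1, 1],
)

```text
clock: 8.27
eef_pos: [0.4806, -0.1917, 0.0837]
tool_rot: [0.718, -0.696, -0.0, 0.0]
ft_force: [0.2, -0.9, -0.8]
grip_width: 0.0001
```

```bash
python3 - <<'E'
from h import *
camera('top');o=get_obs();print(np.round(pose(),4),o['grip_width'])
# grasp offset: jack centre is 12mm along tool +x; place jack centre at yellow (.5562,.230), axis 70 -> theta=-110
import math
plan([(.36,-.15,.14,-95,1),(.36,.10,.16,-105,1)])
a=math.radians(-110)
t=(.5562-.012*math.cos(a),.230-.012*math.sin(a)); print(t)
plan([(.36,.10,.16,-110,1),(*t,.14,-110,1)],[.36,-.15,.14,-95])
E
```

```text
[  0.4835  -0.1929   0.0882 -88.1415] 0.00026629481987058335
[-4.7, 12.2, -5.2] 0.12 hand 1 -> [  0.36  -0.15   0.14 -95.  ]
[-12.4, 1.1, -1.0] 0.087 hand 1 -> 
[-12.3, 2.2, -1.0] 0.087 hand 1 -> [ 3.60e-01  1.00e-01  1.60e-01 -1.05e+02]
(0.560304241719908, 0.2412763114494309)
[-12.5, 1.1, -1.0] 0.131 hand 1 -> 
[-12.2, 2.7, -1.0] 0.131 hand 1 -> [ 3.6e-01  1.0e-01  1.6e-01 -1.1e+02]
[-10.0, -7.0, 1.0] -0.0 hand 1 -> 
[-10.1, -7.0, 1.0] -0.0 hand 1 -> [   0.56     0.241    0.14  -110.   ]
```

```bash
python3 - <<'E'
from h import *
im,d,P,H,S,V=look('w5.png')
E
```

```text
t 8.3167 [  0.4835  -0.1929   0.0882 -88.1415] w 0.0003 F [ 0.4 -0.3  2.8]
settled [ 4.83800e-01 -1.93000e-01  8.67000e-02 -8.81446e+01]
```

View pics/w5.png

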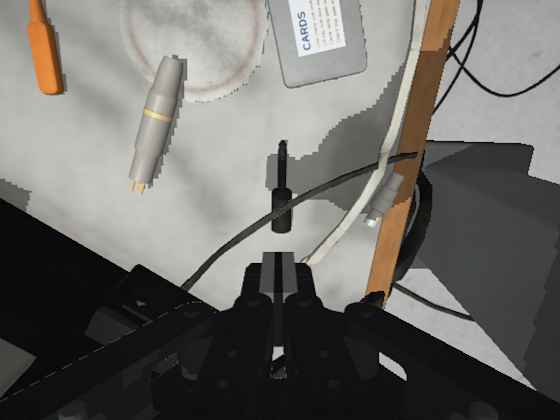

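```bash
python3 - <<'E'
from h import *
z=np.load('w5.npz');d=z['d'];P=cloud('wrist',d);o=get_obs();Rt=R.from_quat(o['tool_rot']).as_matrix()
print(o['eef_pos'])
for c in (268,288,255,278):
  for r in (230,245,250,252,254,258,264,270,280,288): print(r,c,round(float(d[r,c]),3),np.round(Rt.T@(P[r,c]-o['eef_pos']),4))
for n in ['top','scene']:
  im,d=camera(n); save(n,n+'1.png',im)
E
```

```text
[ 0.48257905 -0.19249883  0.08484346]
230 268 0.266 [-0.0221 -0.0085  0.0839]
245 268 0.27 [-0.0347 -0.0086  0.0844]
250 268 0.273 [-0.0394 -0.0087  0.0856]
252 268 0.151 [ 0.0101 -0.0052 -0.0273]
254 268 0.148 [ 0.0102 -0.0052 -0.0296]
258 268 0.145 [ 0.0101 -0.0051 -0.0332]
264 268 0.139 [ 0.0102 -0.0049 -0.039 ]
270 268 0.134 [ 0.0105 -0.0048 -0.0446]
280 268 0.128 [ 0.0099 -0.0046 -0.0514]
288 268 0.122 [ 0.0099 -0.0044 -0.057 ]
230 288 0.255 [-0.0181  0.0065  0.0734]
245 288 0.27 [-0.0347  0.0069  0.0845]
250 288 0.27 [-0.0383  0.0069  0.083 ]
252 288 0.15 [ 0.0102  0.0034 -0.0275]
254 288 0.148 [ 0.0104  0.0033 -0.0299]
258 288 0.144 [ 0.0105  0.0032 -0.0341]
264 288 0.139 [ 0.0103  0.0031 -0.0392]
270 288 0.135 [ 0.0101  0.0029 -0.0439]
280 288 0.127 [ 0.0102  0.0027 -0.0518]
288 288 0.122 [ 0.0101  0.0026 -0.0573]
230 255 0.234 [-0.0106 -0.0163  0.0536]
245 255 0.271 [-0.0348 -0.0187  0.0848]
250 255 0.272 [-0.0391 -0.0188  0.0849]
252 255 0.271 [-0.0403 -0.0187  0.0839]
254 255 0.273 [-0.0424 -0.0188  0.0847]
258 255 0.273 [-0.0456 -0.0188  0.0842]
264 255 0.148 [ 0.0062 -0.0107 -0.0309]
270 255 0.143 [ 0.0062 -0.0103 -0.0363]
280 255 0.136 [ 0.0055 -0.0099 -0.0433]
288 255 0.129 [ 0.0065 -0.0094 -0.0511]
230 278 0.253 [-0.0175 -0.0008  0.0717]
245 278 0.27 [-0.0346 -0.0008  0.0843]
250 278 0.272 [-0.0389 -0.0008  0.0845]
252 278 0.15 [ 0.0102 -0.0009 -0.0274]
254 278 0.147 [ 0.0106 -0.0009 -0.0303]
258 278 0.145 [ 0.01   -0.0009 -0.0331]
264 278 0.139 [ 0.0104 -0.0009 -0.0394]
270 278 0.134 [ 0.0105 -0.0009 -0.0447]
280 278 0.128 [ 0.0099 -0.0009 -0.0513]
288 278 0.121 [ 0.0106 -0.0009 -0.0582]
```

```bash
python3 - <<'E'
import cv2
a=cv2.imread('pics/scene1.png'); cv2.imwrite('pics/scene1c.png',cv2.resize(a[110:290,250:490],None,fx=3.3,fy=3.3,interpolation=cv2.INTER_CUBIC))
E
```

```text
(no output)
```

View pics/scene1c.png

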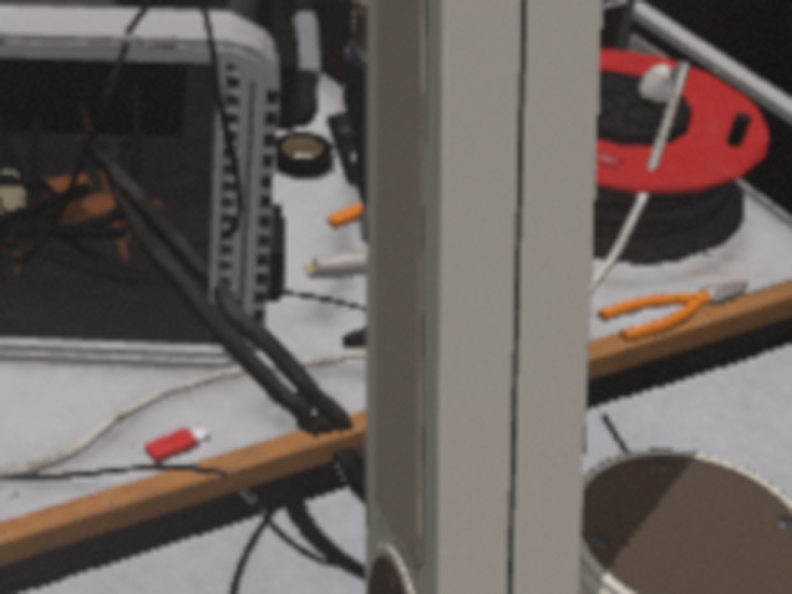

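The picture and its depth put the fingertips at tool z about -27 mm shut, roughly 41 mm short of the stated tip_reach, which explains the two empty closes. I probe down gently with the jaws open around the jack and watch the force.

Call:
arm_command(
  translation=[
    [0, 0, 2],
    [0, 0, 4],
    [0, 0, 6],
    [0, 0, 7],
    [0, 0, 7],
  ],
  turn=[0, 0, 0, 0, 0],
  hand=[0.6, 0.6, 0.6, 0.6, 0.6],
)

```text
clock: 8.93
eef_pos: [0.4777, -0.1905, 0.0091]
tool_rot: [0.718, -0.696, -0.004, 0.001]
ft_force: [-0.1, 0.4, 0.1]
grip_width: 0.0343
```

Call:
arm_command(
  translation=[
    [0, 0, 0.3],
    [0, 0, 0.6],
    [0, 0, 0.6],
    [0, 0, 0.6],
  ],
  turn=[0, 0, 0, 0],
  hand=[0.6, 0.6, 0.6, 0.6],
)

```text
clock: 9.27
eef_pos: [0.4815, -0.192, 0.0072]
tool_rot: [0.718, -0.696, 0.001, -0.0]
ft_force: [0.4, -0.8, 0.4]
grip_width: 0.0341
```

Call:
arm_command(
  translation=[
    [0, 0, 0.2],
    [0, 0, 0.4],
    [0, 0, 0.5],
    [0, 0, 0.5],
  ],
  turn=[0, 0, 0, 0],
  hand=[0.6, 0.6, 0.6, 0.6],
)

```text
clock: 9.6
eef_pos: [0.4807, -0.1917, 0.0014]
tool_rot: [0.718, -0.696, -0.0, 0.0]
ft_force: [-0.4, 0.2, 0.2]
grip_width: 0.034
```

Call:
arm_command(
  translation=[
    [0, 0, 0.3],
    [0, 0, 0.6],
    [0, 0, 0.9],
    [0, 0, 1],
    [0, 0, 1],
  ],
  turn=[0, 0, 0, 0, 0],
  hand=[0.6, 0.6, 0.6, 0.6, 0.6],
)

```text
clock: 10.02
eef_pos: [0.4804, -0.1916, -0.0091]
tool_rot: [0.718, -0.696, -0.001, 0.0]
ft_force: [0.1, 0.3, 0.5]
grip_width: 0.0343
```

Call:
arm_command(
  translation=[
    [0, 0, 0.3],
    [0, 0, 0.6],
    [0, 0, 0.8],
    [0, 0, 0.8],
  ],
  turn=[0, 0, 0, 0],
  hand=[0.6, 0.6, 0.6, 0.6],
)

```text
clock: 10.35
eef_pos: [0.4805, -0.1916, -0.0171]
tool_rot: [0.718, -0.696, -0.0, 0.0]
ft_force: [-0.6, -0.4, -0.2]
grip_width: 0.0338
```

```bash
python3 - <<'E'
from h import *
im,d,P,H,S,V=look('w6.png')
o=get_obs()
for r,c in [(250,230),(256,232),(262,228),(250,326),(256,326),(262,328),(235,278),(225,278)]: print(r,c,np.round(P[r,c],4))
E
```

```text
t 10.35 [ 4.80500e-01 -1.91600e-01 -1.71000e-02 -8.81427e+01] w 0.0338 F [-0.6 -0.4 -0.2]
settled [ 4.80600e-01 -1.91700e-01 -1.69000e-02 -8.81411e+01]
250 230 [ 0.5036 -0.1982  0.0018]
256 232 [ 0.5011 -0.2014  0.0149]
262 228 [ 0.5021 -0.2009  0.0196]
250 326 [ 0.4599 -0.2     0.0028]
256 326 [ 0.4645 -0.2103  0.0314]
262 328 [ 0.4635 -0.2077  0.0312]
235 278 [ 0.4821 -0.2095  0.0102]
225 278 [ 0.4822 -0.2138  0.0096]
```

View pics/w6.png

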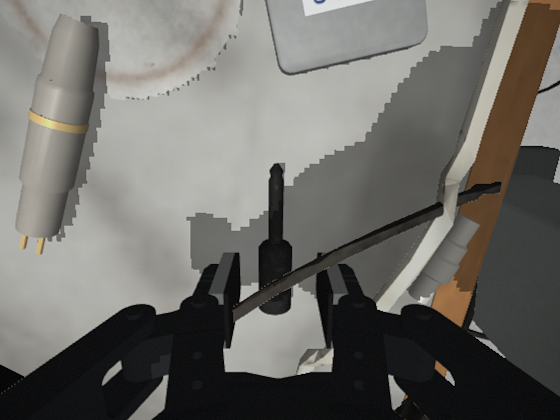

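The jack barrel (275,275) now lies between the jaws, and the tips are at z about 15 mm with the TCP reading -17 mm. So the tips sit at reading +27 mm, plus up to 13 mm swing. I finish the descent and grip.

Call:
arm_command(
  translation=[
    [0, 0, 0.3],
    [0, 0, 0.6],
    [0, 0, 0.9],
    [0, 0, 0.9],
  ],
  turn=[0, 0, 0, 0],
  hand=[0.6, 0.6, 0.6, 0.6],
)

```text
clock: 10.78
eef_pos: [0.4812, -0.192, -0.0236]
tool_rot: [0.718, -0.696, 0.001, -0.0]
ft_force: [-4.2, 2.0, 16.3]
grip_width: 0.034
```

Call:
arm_command(
  translation=[
    [0, 0, 0],
    [0, 0, 0],
    [0, 0, 0],
    [0, 0, 0],
    [0, 0, 0],
  ],
  turn=[0, 0, 0, 0, 0],
  hand=[1, 1, 1, 1, 1],
)

```text
clock: 11.2
eef_pos: [0.4831, -0.1932, -0.0223]
tool_rot: [0.718, -0.696, 0.003, -0.001]
ft_force: [-3.1, 0.7, 19.5]
grip_width: 0.0119
```

Call:
arm_command(
  translation=[
    [0, 0, 0],
    [0, 0, -1],
    [0, 0, -3],
    [0, 0, -5],
    [0, 0, -7],
  ],
  turn=[0, 0, 0, 0, 0],
  hand=[1, 1, 1, 1, 1],
)

```text
clock: 11.62
eef_pos: [0.4803, -0.1915, 0.0449]
tool_rot: [0.718, -0.696, -0.001, 0.0]
ft_force: [0.9, -0.0, 0.3]
grip_width: 0.0117
```

Gripped (12 mm). Table contact came at a TCP reading of about -22 mm, so I'll grip at roughly surface -20 mm. Now I carry it round the case corner to the tray.

```bash
python3 - <<'E'
from h import *
import math
a=math.radians(-110); t=(.5562-.013*math.cos(a),.230-.013*math.sin(a)); print(t)
plan([(.37,-.16,.13,-92,1),(.37,.08,.15,-110,1),(*t,.10,-110,1)])
E
```

```text
(0.5606462618632337, 0.24221600407021682)
[-3.5, 10.9, -8.5] 0.067 hand 1 -> [  0.37  -0.16   0.13 -92.  ]
[-12.0, 0.4, -1.0] 0.157 hand 1 -> 
[-11.8, 2.3, -1.0] 0.158 hand 1 -> [ 3.7e-01  8.0e-02  1.5e-01 -1.1e+02]
[-10.9, -6.2, 2.5] -0.0 hand 1 -> 
[-10.8, -6.1, 2.5] -0.0 hand 1 -> [ 5.61e-01  2.42e-01  1.00e-01 -1.10e+02]
```

Call:
arm_command(
  translation=[
    [0, 0, -4],
    [-2, 5, -7],
    [-3.5, 9, -8.5],
    [-3.5, 10.9, -8.5],
    [-3.5, 10.9, -8.5],
  ],
  turn=[0.067, 0.067, 0.067, 0.067, 0.067],
  hand=[1, 1, 1, 1, 1],
)

```text
clock: 12.03
eef_pos: [0.3635, -0.158, 0.1301]
tool_rot: [-0.695, 0.719, 0.003, -0.001]
ft_force: [-1.1, 0.1, -0.7]
grip_width: 0.0118
```

Call:
arm_command(
  translation=[
    [-3, 0.4, -1],
    [-6, 0.4, -1],
    [-9, 0.4, -1],
    [-12, 0.4, -1],
    [-12, 0.4, -1],
  ],
  turn=[0.05, 0.1, 0.157, 0.157, 0.157],
  hand=[1, 1, 1, 1, 1],
)

```text
clock: 12.45
eef_pos: [0.3706, -0.0365, 0.1394]
tool_rot: [-0.638, 0.77, 0.001, 0.001]
ft_force: [-0.4, -0.9, -0.4]
grip_width: 0.012
```

Call:
arm_command(
  translation=[
    [-3, 0.6, -1],
    [-6, 1.2, -1],
    [-9, 1.8, -1],
    [-11.8, 2.3, -1],
    [-11.8, 2.3, -1],
  ],
  turn=[0.05, 0.1, 0.157, 0.157, 0.157],
  hand=[1, 1, 1, 1, 1],
)

```text
clock: 12.87
eef_pos: [0.3712, 0.0834, 0.1495]
tool_rot: [-0.576, 0.817, 0.001, 0.001]
ft_force: [0.4, 0.1, 0.1]
grip_width: 0.0118
```

Call:
arm_command(
  translation=[
    [-3, -1.5, 0.5],
    [-6, -3, 1],
    [-9, -4.5, 2],
    [-10.9, -6.2, 2.5],
    [-10.9, -6.2, 2.5],
  ],
  turn=[0, 0, 0, 0, 0],
  hand=[1, 1, 1, 1, 1],
)

```text
clock: 13.28
eef_pos: [0.4699, 0.1627, 0.1227]
tool_rot: [-0.574, 0.819, -0.0, 0.0]
ft_force: [1.2, -0.1, -0.2]
grip_width: 0.0117
```

```bash
python3 - <<'E'
from h import *
im,d,P,H,S,V=look('w7.png'); Z=P[...,2]
rect('w','blue',P,(H>105)&(H<125)&(S>120)&(Z<.03),(0,420,0,560))
rect('w','yellow',P,(H>22)&(H<35)&(S>120)&(Z<.03),(0,420,0,560))
rect('w','green',P,(H>50)&(H<90)&(S>60)&(Z<.03),(0,420,0,560))
E
```

```text
t 13.2833 [   0.4699    0.1627    0.1227 -109.8741] w 0.0117 F [ 1.2 -0.1 -0.2]
settled [   0.4676    0.1613    0.1229 -109.9176]
blue 874 c 0.4633 0.2163 mean [0.4601 0.2131] size 32 31 ang 69.7 pca 128.3 z [0.01  0.011 0.012]
yellow 1416 c 0.5497 0.2175 mean [0.5516 0.2157] size 61 30 ang 69.9 pca 60.1 z [0.01  0.011 0.012]
green 4 c 0.5857 0.1793 mean [0.5857 0.179 ] size 2 1 ang 79.2 pca 77.7 z [0.009 0.01  0.011]
```

View pics/w7.png

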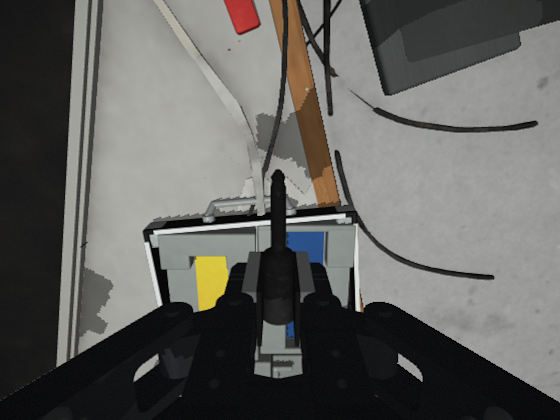

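The jack is held along the tool axis (pin tip at (278,172)) above the near end of the tray. Yellow is left of it, blue right. Pocket geometry agrees: yellow (.555,.229), blue (.477,.252), green (.509,.373), white (.588,.350), direction 70°.

```bash
python3 - <<'E'
from h import *
plan([(.5594,.2412,.07,-110,1),(.5594,.2412,-.002,-110,1)])
E
```

```text
[-10.8, -6.0, 5.3] 0.001 hand 1 -> [ 5.59e-01  2.41e-01  7.00e-02 -1.10e+02]
[0.0, 0.0, 7.2] -0.0 hand 1 -> [ 5.59e-01  2.41e-01 -2.00e-03 -1.10e+02]
```

Call:
arm_command(
  translation=[
    [-3, -2, 0],
    [-6, -4, 1],
    [-9, -5.5, 3],
    [-10.8, -6, 5],
    [-10.8, -6, 5.3],
  ],
  turn=[0, 0, 0, 0, 0],
  hand=[1, 1, 1, 1, 1],
)

```text
clock: 13.8
eef_pos: [0.5593, 0.2427, 0.0677]
tool_rot: [-0.574, 0.819, 0.001, -0.002]
ft_force: [0.2, -0.5, -0.8]
grip_width: 0.0117
```

Call:
arm_command(
  translation=[
    [0, 0, 0],
    [0, 0, 0],
    [0, 0, 1],
    [0, 0, 2],
    [0, 0, 3],
  ],
  turn=[0, 0, 0, 0, 0],
  hand=[1, 1, 1, 1, 1],
)

```text
clock: 14.22
eef_pos: [0.5597, 0.2416, 0.0419]
tool_rot: [-0.573, 0.819, -0.0, 0.001]
ft_force: [0.5, -0.4, -1.0]
grip_width: 0.0118
```

Call:
arm_command(
  translation=[
    [0, 0, 1],
    [0, 0, 2],
    [0, 0, 3],
    [0, 0, 3.8],
    [0, 0, 4.2],
  ],
  turn=[0, 0, 0, 0, 0],
  hand=[1, 1, 1, 1, 1],
)

```text
clock: 14.63
eef_pos: [0.5586, 0.2418, -0.0025]
tool_rot: [-0.574, 0.819, 0.0, -0.001]
ft_force: [0.2, -0.0, -0.3]
grip_width: 0.012
```

Call:
arm_command(
  translation=[
    [0, 0, 0.3],
    [0, 0, 0.6],
    [0, 0, 0.9],
    [0, 0, 0.9],
  ],
  turn=[0, 0, 0, 0],
  hand=[1, 1, 1, 1],
)

```text
clock: 14.97
eef_pos: [0.5595, 0.2422, -0.0098]
tool_rot: [-0.574, 0.819, 0.0, -0.0]
ft_force: [0.6, 0.4, -0.1]
grip_width: 0.012
```

Call:
arm_command(
  translation=[
    [0, 0, 0.2],
    [0, 0, 0.2],
    [0, 0, 0.2],
  ],
  turn=[0, 0, 0],
  hand=[0.72, 0.72, 0.72],
)

```text
clock: 15.22
eef_pos: [0.5598, 0.2423, -0.0112]
tool_rot: [-0.574, 0.819, -0.0, 0.0]
ft_force: [0.3, 1.1, -0.4]
grip_width: 0.0237
```

Call:
arm_command(
  translation=[
    [0, 0, -2],
    [0, 0, -5],
    [0, 0, -8],
    [0, 0, -11],
    [0, 0, -11],
  ],
  turn=[0, 0, 0, 0, 0],
  hand=[0.72, 0.72, 0.72, 0.72, 0.72],
)

```text
clock: 15.63
eef_pos: [0.564, 0.2441, 0.1062]
tool_rot: [-0.574, 0.819, -0.001, 0.006]
ft_force: [0.6, 1.0, 1.4]
grip_width: 0.0239
```

```bash
python3 - <<'E'
from h import *
print(get_obs()['grip_width'])
plan([(.43,.13,.11,-92,.5)])
E
```

```text
0.02393899495796142
[15.3, 8.7, -0.4] -0.314 hand 0.5 -> [  0.43   0.13   0.11 -92.  ]
```

Call:
arm_command(
  translation=[
    [3, 2, 0],
    [7, 4, 0],
    [11, 6, 0],
    [15, 8.7, 0],
    [15, 8.7, 0],
  ],
  turn=[-0.1, -0.2, -0.314, -0.314, -0.314],
  hand=[0.5, 0.5, 0.5, 0.5, 0.5],
)

```text
clock: 16.05
eef_pos: [0.42, 0.1274, 0.0974]
tool_rot: [-0.694, 0.72, 0.001, -0.003]
ft_force: [-1.3, 0.3, -0.5]
grip_width: 0.0425
```

```bash
python3 - <<'E'
from h import *
im,d,P,H,S,V=look('w8.png'); Z=P[...,2]
rect('w','stick',P,((H<8)|(H>172))&(S>120)&(Z<.03),(0,300,0,560))
E
```

```text
t 16.05 [  0.42     0.1274   0.0974 -92.0623] w 0.0425 F [-1.3  0.3 -0.5]
settled [  0.4206   0.1275   0.0979 -92.0952]
stick 1748 c 0.4473 0.0197 mean [0.4471 0.0194] size 19 39 ang 90.9 pca 91.2 z [0.008 0.009 0.01 ]
```

View pics/w8.png

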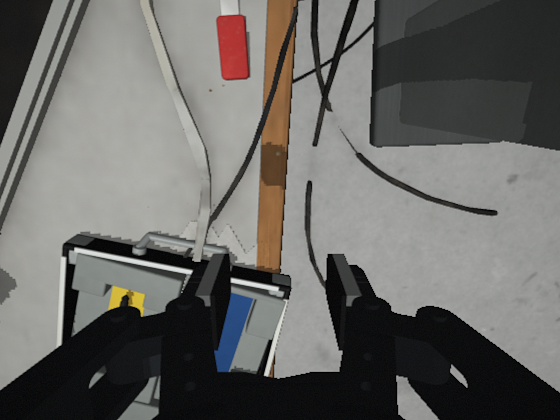

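The red stick is at (232,48) and the jack pin shows in the yellow pocket at (125,297). Going for the stick.

```bash
python3 - <<'E'
from h import *
plan([(.4475,.0145,.05,-89,.5),(.4475,.0145,-.0185,-89,.5)])
E
```

```text
[11.4, -2.8, 4.9] -0.054 hand 0.5 -> [ 4.48e-01  1.40e-02  5.00e-02 -8.90e+01]
[-0.0, 0.0, 6.8] 0.0 hand 0.5 -> [ 4.48e-01  1.40e-02 -1.80e-02 -8.90e+01]
```

Call:
arm_command(
  translation=[
    [3, -1, 1],
    [7, -2, 3],
    [11.4, -2.8, 4.8],
    [11.4, -2.8, 4.8],
    [11.4, -2.8, 4.8],
  ],
  turn=[-0.05, -0.05, -0.05, -0.05, -0.05],
  hand=[0.5, 0.5, 0.5, 0.5, 0.5],
)

```text
clock: 16.57
eef_pos: [0.4516, 0.0141, 0.0495]
tool_rot: [0.711, -0.703, -0.0, 0.0]
ft_force: [0.1, 0.1, -0.3]
grip_width: 0.0424
```

Call:
arm_command(
  translation=[
    [0, 0, 0],
    [0, 0, 1.5],
    [0, 0, 3],
    [0, 0, 4.5],
    [0, 0, 5],
  ],
  turn=[0, 0, 0, 0, 0],
  hand=[0.5, 0.5, 0.5, 0.5, 0.5],
)

```text
clock: 16.98
eef_pos: [0.4506, 0.0177, -0.0004]
tool_rot: [0.713, -0.701, -0.0, 0.0]
ft_force: [-0.0, 0.3, 1.1]
grip_width: 0.0426
```

Call:
arm_command(
  translation=[
    [0, 0, 0.4],
    [0, 0, 0.9],
    [0, 0, 1.2],
    [0, 0, 1.2],
  ],
  turn=[0, 0, 0, 0],
  hand=[0.5, 0.5, 0.5, 0.5],
)

```text
clock: 17.32
eef_pos: [0.4509, 0.0164, -0.0115]
tool_rot: [0.713, -0.701, 0.0, -0.0]
ft_force: [0.2, 0.4, 0.5]
grip_width: 0.0426
```

Call:
arm_command(
  translation=[
    [0, 0, 0.3],
    [0.1, 0, 0.6],
    [0.2, 0, 0.7],
    [0.2, 0, 0.7],
  ],
  turn=[0, 0, 0, 0],
  hand=[0.5, 0.5, 0.5, 0.5],
)

```text
clock: 17.65
eef_pos: [0.4505, 0.0138, -0.0187]
tool_rot: [0.712, -0.702, -0.0, 0.0]
ft_force: [0.7, 1.1, 0.2]
grip_width: 0.0427
```

Call:
arm_command(
  translation=[
    [0, 0, 0],
    [0, 0, 0],
    [0, 0, 0],
    [0, 0, 0],
    [0, 0, 0],
  ],
  turn=[0, 0, 0, 0, 0],
  hand=[1, 1, 1, 1, 1],
)

```text
clock: 18.07
eef_pos: [0.4509, 0.0139, -0.0181]
tool_rot: [0.712, -0.702, 0.0, -0.0]
ft_force: [-1.3, -0.0, 4.0]
grip_width: 0.0164
```

Call:
arm_command(
  translation=[
    [0, 0, 0],
    [0, 0, -1],
    [0, 0, -4],
    [0, 0, -8],
    [0, 0, -11],
  ],
  turn=[0, 0, 0, 0, 0],
  hand=[1, 1, 1, 1, 1],
)

```text
clock: 18.48
eef_pos: [0.4506, 0.0141, 0.0931]
tool_rot: [0.713, -0.702, -0.0, 0.0]
ft_force: [1.6, 0.2, -0.7]
grip_width: 0.0164
```

```bash
python3 - <<'E'
from h import *
print(get_obs()['grip_width'],np.round(pose(),4))
plan([(.42,.14,.11,-100,1),(.5088,.3733,.10,-110,1)])
E
```

```text
0.0164144042374136 [ 4.50600e-01  1.41000e-02  9.31000e-02 -8.91131e+01]
[-12.6, 2.9, -1.7] 0.19 hand 1 -> [   0.42    0.14    0.11 -100.  ]
[-12.3, -2.4, 0.5] 0.087 hand 1 -> 
[-12.4, -1.3, 0.5] 0.088 hand 1 -> [ 5.09e-01  3.73e-01  1.00e-01 -1.10e+02]
```

Call:
arm_command(
  translation=[
    [-4, 1, -1],
    [-8, 2, -1.7],
    [-12.6, 2.9, -1.7],
    [-12.6, 2.9, -1.7],
    [-12.6, 2.9, -1.7],
  ],
  turn=[0.06, 0.12, 0.19, 0.19, 0.19],
  hand=[1, 1, 1, 1, 1],
)

```text
clock: 18.9
eef_pos: [0.4191, 0.1418, 0.1084]
tool_rot: [-0.645, 0.764, 0.0, 0.0]
ft_force: [-0.4, -0.1, -0.5]
grip_width: 0.0166
```

Call:
arm_command(
  translation=[
    [-4, -0.8, 0],
    [-8, -1.6, 0],
    [-12.3, -2.4, 0.5],
    [-12.3, -2.4, 0.5],
    [-12.3, -2.4, 0.5],
  ],
  turn=[0.087, 0.087, 0.087, 0.087, 0.087],
  hand=[1, 1, 1, 1, 1],
)

```text
clock: 19.32
eef_pos: [0.4653, 0.2568, 0.1019]
tool_rot: [-0.61, 0.793, -0.0, -0.001]
ft_force: [0.4, -0.3, -0.1]
grip_width: 0.0163
```

Call:
arm_command(
  translation=[
    [-4, -0.4, 0],
    [-8, -0.8, 0],
    [-12.4, -1.3, 1],
    [-12.4, -1.3, 2],
    [-12.4, -1.3, 2],
  ],
  turn=[0.088, 0.088, 0.088, 0.088, 0.088],
  hand=[1, 1, 1, 1, 1],
)

```text
clock: 19.73
eef_pos: [0.5086, 0.3716, 0.0799]
tool_rot: [-0.574, 0.819, -0.0, -0.003]
ft_force: [-0.8, -1.0, -1.1]
grip_width: 0.0162
```

```bash
python3 - <<'E'
from h import *
im,d,P,H,S,V=look('w9.png'); Z=P[...,2]
rect('w','blue',P,(H>105)&(H<125)&(S>120)&(Z<.02),(0,420,0,560))
rect('w','yellow',P,(H>22)&(H<35)&(S>120)&(Z<.02),(0,420,0,560))
rect('w','green',P,(H>50)&(H<90)&(S>60)&(Z<.02),(0,420,0,560))
rect('w','white',P,(V>190)&(S<30)&(Z<.016),(0,420,100,460))
plan([(.509,.373,.03,-110,1)])
E
```

```text
t 19.7333 [ 5.086000e-01  3.716000e-01  7.990000e-02 -1.099982e+02] w 0.0162 F [-0.8 -1.  -1.1]
settled [ 5.082000e-01  3.703000e-01  8.100000e-02 -1.100662e+02]
blue 5235 c 0.4838 0.2721 mean [0.4833 0.2712] size 61 31 ang 70.1 pca 70.4 z [0.009 0.011 0.012]
yellow 1992 c 0.5592 0.2413 mean [0.556  0.2388] size 54 29 ang 70.2 pca 71.2 z [0.009 0.011 0.012]
green 2572 c 0.5072 0.3715 mean [0.5028 0.3616] size 64 32 ang 70.3 pca 81.6 z [0.01  0.011 0.012]
white 3388 c 0.5868 0.3513 mean [0.5865 0.3497] size 72 28 ang 70.7 pca 71.0 z [0.01  0.011 0.012]
[-0.3, 0.1, 5.2] -0.002 hand 1 -> [ 5.09e-01  3.73e-01  3.00e-02 -1.10e+02]
```

View pics/w9.png

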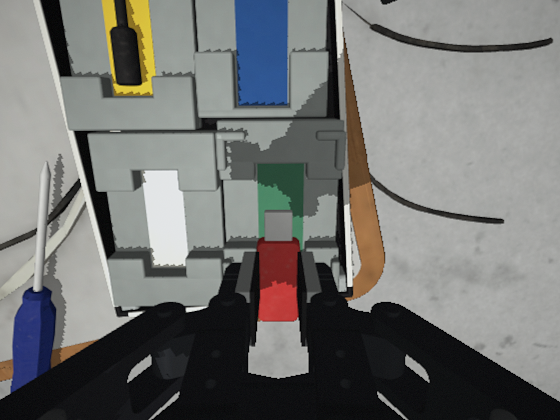

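The stick is held over the green pocket (278,255), and the jack lies in yellow at (125,50). Lowering.

Call:
arm_command(
  translation=[
    [-0.2, 0, 1.5],
    [-0.2, 0, 3],
    [-0.2, 0, 4.5],
    [-0.2, 0, 6],
    [-0.2, 0, 7],
  ],
  turn=[0, 0, 0, 0, 0],
  hand=[1, 1, 1, 1, 1],
)

```text
clock: 20.25
eef_pos: [0.5096, 0.3719, 0.0134]
tool_rot: [-0.572, 0.82, -0.0, -0.001]
ft_force: [-0.7, -0.6, -1.2]
grip_width: 0.0162
```

Call:
arm_command(
  translation=[
    [0, 0, 0.5],
    [0, 0, 1],
    [0, 0, 1.4],
    [0, 0, 1.6],
    [0, 0, 1.6],
  ],
  turn=[0, 0, 0, 0, 0],
  hand=[1, 1, 1, 1, 1],
)

```text
clock: 20.67
eef_pos: [0.5102, 0.3748, -0.0024]
tool_rot: [-0.573, 0.819, -0.0, 0.0]
ft_force: [0.7, 0.4, 0.8]
grip_width: 0.016
```

Call:
arm_command(
  translation=[
    [0.2, 0, 0.2],
    [0.2, 0, 0.5],
    [0.2, 0, 0.5],
  ],
  turn=[0, 0, 0],
  hand=[1, 1, 1],
)

```text
clock: 20.92
eef_pos: [0.5091, 0.3728, -0.0078]
tool_rot: [-0.573, 0.819, -0.0, -0.0]
ft_force: [0.5, 0.4, -0.6]
grip_width: 0.0164
```

Call:
arm_command(
  translation=[
    [0, 0, 0],
    [0, 0, 0],
    [0, 0, 0],
  ],
  turn=[0, 0, 0],
  hand=[0.65, 0.65, 0.65],
)

```text
clock: 21.17
eef_pos: [0.5095, 0.3731, -0.0073]
tool_rot: [-0.573, 0.819, 0.0, 0.0]
ft_force: [-0.4, -0.3, 0.0]
grip_width: 0.0298
```

Call:
arm_command(
  translation=[
    [0, 0, -2],
    [0, 0, -5],
    [0, 0, -8],
    [0, 0, -12],
    [0, 0, -12],
  ],
  turn=[0, 0, 0, 0, 0],
  hand=[0.65, 0.65, 0.65, 0.65, 0.65],
)

```text
clock: 21.58
eef_pos: [0.5137, 0.3762, 0.1219]
tool_rot: [-0.573, 0.819, 0.0, 0.008]
ft_force: [1.5, -0.0, 1.4]
grip_width: 0.0297
```

```bash
python3 - <<'E'
from h import *
print(get_obs()['grip_width'],np.round(pose(),4))
plan([(.40,.10,.16,-98,0),(.37,-.14,.14,-85,0),(.467,-.321,.10,-76,0)])
E
```

```text
0.02972481170261233 [   0.5137    0.3762    0.1219 -110.0205]
[14.9, 0.6, -1.9] -0.105 hand 0 -> 
[14.8, 2.2, -1.9] -0.105 hand 0 -> [  0.4    0.1    0.16 -98.  ]
[12.1, -0.2, 1.0] -0.113 hand 0 -> 
[12.0, 1.2, 1.0] -0.114 hand 0 -> [  0.37  -0.14   0.14 -85.  ]
[9.5, -4.0, 2.0] -0.078 hand 0 -> 
[9.7, -3.3, 2.0] -0.079 hand 0 -> [  0.467  -0.321   0.1   -76.   ]
```

Call:
arm_command(
  translation=[
    [4, 0, -1],
    [8, 0.3, -1.9],
    [12, 0.5, -1.9],
    [14.9, 0.6, -1.9],
    [14.9, 0.6, -1.9],
  ],
  turn=[-0.05, -0.1, -0.105, -0.105, -0.105],
  hand=[0.4, 0.3, 0.2, 0.1, 0],
)

```text
clock: 22.0
eef_pos: [0.4496, 0.2302, 0.1316]
tool_rot: [-0.614, 0.789, -0.0, -0.002]
ft_force: [-0.7, -0.3, -0.7]
grip_width: 0.0849
```

Call:
arm_command(
  translation=[
    [4, 0.6, -1],
    [8, 1.2, -1.9],
    [12, 1.8, -1.9],
    [14.8, 2.2, -1.9],
    [14.8, 2.2, -1.9],
  ],
  turn=[-0.05, -0.1, -0.105, -0.105, -0.105],
  hand=[0, 0, 0, 0, 0],
)

```text
clock: 22.42
eef_pos: [0.3934, 0.0934, 0.1508]
tool_rot: [-0.654, 0.756, -0.0, -0.001]
ft_force: [0.1, -0.4, 0.2]
grip_width: 0.0854
```

Call:
arm_command(
  translation=[
    [4, 0, 0],
    [8, 0, 0.5],
    [12.1, -0.2, 1],
    [12.1, -0.2, 1],
    [12.1, -0.2, 1],
  ],
  turn=[-0.05, -0.1, -0.113, -0.113, -0.113],
  hand=[0, 0, 0, 0, 0],
)

```text
clock: 22.83
eef_pos: [0.3812, -0.0249, 0.1407]
tool_rot: [-0.696, 0.718, -0.0, 0.0]
ft_force: [1.4, 0.5, 0.4]
grip_width: 0.0855
```

Call:
arm_command(
  translation=[
    [4, 0.4, 0],
    [8, 0.8, 0.5],
    [12, 1.2, 1],
    [12, 1.2, 1],
    [12, 1.2, 1],
  ],
  turn=[-0.05, -0.1, -0.114, -0.114, -0.114],
  hand=[0, 0, 0, 0, 0],
)

```text
clock: 23.25
eef_pos: [0.3663, -0.1434, 0.1305]
tool_rot: [0.736, -0.677, -0.0, -0.0]
ft_force: [0.5, -0.2, 0.2]
grip_width: 0.0855
```

Call:
arm_command(
  translation=[
    [3, -1.4, 0],
    [6, -2.7, 0],
    [9.5, -4, 0],
    [9.5, -4, 0],
    [9.5, -4, 0],
  ],
  turn=[-0.04, -0.078, -0.078, -0.078, -0.078],
  hand=[0, 0, 0, 0, 0],
)

```text
clock: 23.67
eef_pos: [0.4157, -0.233, 0.1302]
tool_rot: [0.764, -0.646, -0.0, -0.0]
ft_force: [-0.8, 0.0, 0.3]
grip_width: 0.0853
```

```bash
python3 - <<'E'
from h import *
im,d,P,H,S,V=look('w10.png'); Z=P[...,2]
i=camera_info('wrist'); W=np.array(i['world_to_cam'])
def px(x,y):
    p=W@[x,y,.012,1]; K=np.array(i['mtx']); return (K[1,1]*p[1]/p[2]+K[1,2],K[0,0]*p[0]/p[2]+K[0,2])
print(px(.467,-.321))
m=(Z>.008)&(Z<.02)&(abs(P[...,0]-.467)<.05)&(abs(P[...,1]+.321)<.06)
rect('w','card',P,m,(0,300,0,560))
plan([(.467,-.321,.05,-76,0),(.467,-.321,-.015,-76,0)])
E
```

```text
t 23.6667 [  0.4157  -0.233    0.1302 -80.4204] w 0.0853 F [-0.8  0.   0.3]
settled [  0.4146  -0.232    0.1301 -80.3717]
(np.float64(66.6642924528808), np.float64(229.72364040149586))
card 8594 c 0.4672 -0.3206 mean [ 0.4672 -0.3224] size 55 85 ang 104.1 pca 103.9 z [0.011 0.012 0.013]
[9.7, -3.7, 8.0] -0.076 hand 0 -> [ 4.67e-01 -3.21e-01  5.00e-02 -7.60e+01]
[-0.0, -0.0, 6.5] 0.0 hand 0 -> [ 4.67e-01 -3.21e-01 -1.50e-02 -7.60e+01]
```

Call:
arm_command(
  translation=[
    [3, -1, 2],
    [6, -2.4, 4],
    [9.7, -3.7, 6],
    [9.7, -3.7, 7.5],
    [9.7, -3.7, 7.5],
  ],
  turn=[-0.04, -0.076, -0.076, -0.076, -0.076],
  hand=[0, 0, 0, 0, 0],
)

```text
clock: 24.18
eef_pos: [0.4648, -0.3213, 0.0518]
tool_rot: [0.787, -0.616, -0.003, -0.0]
ft_force: [-1.3, 0.9, -0.8]
grip_width: 0.0857
```

Call:
arm_command(
  translation=[
    [0, 0, 0],
    [0, 0, 1.5],
    [0, 0, 3],
    [0, 0, 4.5],
    [0, 0, 5.5],
  ],
  turn=[0, 0, 0, 0, 0],
  hand=[0.1, 0.1, 0.1, 0.1, 0.1],
)

```text
clock: 24.6
eef_pos: [0.4662, -0.3218, 0.0015]
tool_rot: [0.788, -0.616, 0.0, -0.0]
ft_force: [0.4, -0.3, -0.4]
grip_width: 0.0771
```

Call:
arm_command(
  translation=[
    [0, 0, 0.5],
    [0, 0, 1],
    [0, 0, 1.5],
    [0, 0, 1.5],
  ],
  turn=[0, 0, 0, 0],
  hand=[0.1, 0.1, 0.1, 0.1],
)

```text
clock: 24.93
eef_pos: [0.466, -0.3233, -0.0146]
tool_rot: [0.787, -0.617, -0.0, 0.0]
ft_force: [-0.6, 0.1, 0.2]
grip_width: 0.0768
```

Call:
arm_command(
  translation=[
    [-0.1, 0, 0.3],
    [-0.2, 0, 0.6],
    [-0.2, 0, 0.8],
    [-0.2, 0, 0.8],
  ],
  turn=[0, 0, 0, 0],
  hand=[0.1, 0.1, 0.1, 0.1],
)

```text
clock: 25.27
eef_pos: [0.4653, -0.3216, -0.0229]
tool_rot: [0.787, -0.617, -0.0, 0.0]
ft_force: [-0.1, 1.1, 0.7]
grip_width: 0.0771
```

Call:
arm_command(
  translation=[
    [0, 0, 0],
    [0, 0, 0],
    [0, 0, 0],
    [0, 0, 0],
    [0, 0, 0],
  ],
  turn=[0, 0, 0, 0, 0],
  hand=[1, 1, 1, 1, 1],
)

```text
clock: 25.68
eef_pos: [0.4662, -0.3222, -0.0219]
tool_rot: [0.787, -0.617, 0.001, -0.0]
ft_force: [-1.0, 0.2, 4.1]
grip_width: 0.0534
```

Call:
arm_command(
  translation=[
    [0, 0, 0],
    [0, 0, -1],
    [0, 0, -4],
    [0, 0, -8],
    [0, 0, -12],
  ],
  turn=[0, 0, 0, 0, 0],
  hand=[1, 1, 1, 1, 1],
)

```text
clock: 26.1
eef_pos: [0.464, -0.3206, 0.0977]
tool_rot: [0.787, -0.617, -0.002, 0.0]
ft_force: [1.9, -0.8, -0.1]
grip_width: 0.053
```

```bash
python3 - <<'E'
from h import *
print(get_obs()['grip_width'],np.round(pose(),4))
plan([(.36,-.15,.16,-85,1),(.40,.10,.16,-98,1),(.509,.373,.10,-110,1)])
E
```

```text
0.05301196055353846 [  0.464   -0.3206   0.0977 -76.1688]
[-9.5, 3.0, -3.1] 0.077 hand 1 -> 
[-9.3, 3.7, -3.1] 0.077 hand 1 -> [  0.36  -0.15   0.16 -85.  ]
[-12.3, -3.1, -0.0] 0.114 hand 1 -> 
[-12.5, -1.6, -0.0] 0.113 hand 1 -> [  0.4    0.1    0.16 -98.  ]
[-14.3, -3.5, 3.0] 0.105 hand 1 -> 
[-14.5, -2.0, 3.0] 0.104 hand 1 -> [ 5.09e-01  3.73e-01  1.00e-01 -1.10e+02]
```

Call:
arm_command(
  translation=[
    [-3, 1, -1],
    [-6, 2, -2],
    [-9.5, 3, -3],
    [-9.5, 3, -3],
    [-9.5, 3, -3],
  ],
  turn=[0.077, 0.077, 0.077, 0.077, 0.077],
  hand=[1, 1, 1, 1, 1],
)

```text
clock: 26.52
eef_pos: [0.4129, -0.2354, 0.1285]
tool_rot: [0.763, -0.646, 0.0, -0.0]
ft_force: [0.2, 0.2, -0.7]
grip_width: 0.053
```

Call:
arm_command(
  translation=[
    [-3, 1, -1],
    [-6, 2.4, -2],
    [-9.3, 3.7, -3],
    [-9.3, 3.7, -3],
    [-9.3, 3.7, -3],
  ],
  turn=[0.077, 0.077, 0.077, 0.077, 0.077],
  hand=[1, 1, 1, 1, 1],
)

```text
clock: 26.93
eef_pos: [0.3623, -0.1508, 0.1581]
tool_rot: [0.738, -0.675, 0.001, -0.0]
ft_force: [0.0, -0.7, -0.6]
grip_width: 0.053
```

Call:
arm_command(
  translation=[
    [-3, -0.4, 0],
    [-6, -1, 0],
    [-9, -2, 0],
    [-12.3, -3.1, 0],
    [-12.3, -3.1, 0],
  ],
  turn=[0.05, 0.114, 0.114, 0.114, 0.114],
  hand=[1, 1, 1, 1, 1],
)

```text
clock: 27.35
eef_pos: [0.3848, -0.022, 0.1573]
tool_rot: [-0.7, 0.714, 0.0, 0.001]
ft_force: [0.5, 0.1, -1.1]
grip_width: 0.0531
```

Call:
arm_command(
  translation=[
    [-3, -0.4, 0],
    [-6, -0.8, 0],
    [-9, -1.2, 0],
    [-12.5, -1.6, 0],
    [-12.5, -1.6, 0],
  ],
  turn=[0.05, 0.113, 0.113, 0.113, 0.113],
  hand=[1, 1, 1, 1, 1],
)

```text
clock: 27.77
eef_pos: [0.4042, 0.103, 0.1572]
tool_rot: [-0.658, 0.753, 0.0, 0.001]
ft_force: [0.7, -0.0, -1.5]
grip_width: 0.0529
```

Call:
arm_command(
  translation=[
    [-3, -0.6, 0],
    [-6, -1.4, 0],
    [-10, -2.5, 1],
    [-14.3, -3.5, 2],
    [-14.3, -3.5, 2],
  ],
  turn=[0.05, 0.105, 0.105, 0.105, 0.105],
  hand=[1, 1, 1, 1, 1],
)

```text
clock: 28.18
eef_pos: [0.4593, 0.2398, 0.1348]
tool_rot: [-0.617, 0.787, 0.001, 0.001]
ft_force: [1.1, -0.1, -0.4]
grip_width: 0.0533
```

```bash
python3 - <<'E'
from h import *
im,d,P,H,S,V=look('w11.png'); Z=P[...,2]; o=get_obs(); Rt=R.from_quat(o['tool_rot']).as_matrix()
m=(Z>o['eef_pos'][2]+.01)&(Z<o['eef_pos'][2]+.06)
q=(P.reshape(-1,3)-o['eef_pos'])@Rt; Q=q.reshape(P.shape)
# far edge of card in tool frame (x max) for columns near centre
mm=(Q[...,2]>-.06)&(Q[...,2]<-.0)&(Q[...,0]>.02)&(abs(Q[...,1])<.03)
print('card front x', [round(float(Q[...,0][mm&(abs(Q[...,1]-y)<.004)].max()),4) for y in (-.02,0,.02)], 'y range',Q[...,1][mm].min(),Q[...,1][mm].max(),'z',np.percentile(Q[...,2][mm],[5,50,95]))
plan([(.5085,.3725,.08,-110,1)])
E
```

```text
t 28.1833 [   0.4593    0.2398    0.1348 -103.8284] w 0.0533 F [ 1.1 -0.1 -0.4]
settled [   0.4581    0.2378    0.135  -103.8501]
card front x [0.0394, 0.0394, 0.0394] y range -0.029141513044589083 0.02600327169694076 z [-0.03423969 -0.03316336 -0.02649585]
[-14.5, -1.7, 5.6] 0.106 hand 1 -> [ 5.08e-01  3.72e-01  8.00e-02 -1.10e+02]
```

View pics/w11.png

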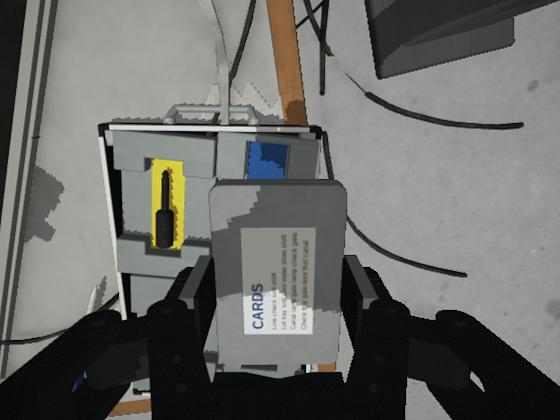

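The card is gripped squarely (centre about 3 mm behind the TCP), and the jack lies inside the yellow pocket at (165,215). Since the upstand play is tight, I check the tray position from this view.

```bash
python3 - <<'E'
from h import *
im,d,P,H,S,V=look('w11.png'); Z=P[...,2]
m=(((H>22)&(H<35)&(S>120))|((V<60)&(Z>.012)&(Z<.03)&(abs(P[...,0]-.555)<.015)&(abs(P[...,1]-.23)<.045)))&(Z<.03)
rect('w','yellow',P,m,(100,300,100,230))
rect('w','blue',P,(H>105)&(H<125)&(S>120)&(Z<.02),(100,300,200,320))
z=np.load('top.npz'); Pt=cloud('top',z['d']);
E
```

```text
t 28.2833 [   0.457     0.2358    0.1355 -103.9295] w 0.0531 F [-1.4  0.5 -0.5]
settled [   0.4564    0.2346    0.1362 -104.0131]
yellow 2557 c 0.5487 0.2304 mean [0.553  0.2276] size 84 40 ang 70.1 pca 74.8 z [0.01  0.011 0.025]
blue 1140 c 0.4618 0.2113 mean [0.4618 0.2106] size 27 32 ang 160.3 pca 168.8 z [0.01  0.011 0.012]
```

Call:
arm_command(
  translation=[
    [-4, -0.5, 1],
    [-8, -1, 2],
    [-12, -1.5, 3],
    [-14.2, -1.7, 5],
    [-14.2, -1.7, 5.5],
  ],
  turn=[0.05, 0.106, 0.106, 0.106, 0.106],
  hand=[1, 1, 1, 1, 1],
)

```text
clock: 28.8
eef_pos: [0.5077, 0.3708, 0.0798]
tool_rot: [-0.573, 0.819, 0.0, -0.0]
ft_force: [0.0, -1.2, -0.1]
grip_width: 0.0535
```

```bash
python3 - <<'E'
from h import *
im,d,P,H,S,V=look('w12.png'); Z=P[...,2]
print('green est region heights along insert axes about (.508,.372)')
u=np.array([.342,.94]); v=np.array([.94,-.342])
D=P[...,:2]-np.array([.508,.372]); a=D@u; b=D@v
for aa in np.arange(-.066,.0,.004):
    print('%.3f'%aa,*['%3d'%(1000*np.median(s)) if len(s:=Z[(abs(a-aa)<.002)&(abs(b-bb)<.002)&(d>0)]) else '  .' for bb in np.arange(-.044,.046,.004)])
E
```

```text
t 28.8 [ 5.077000e-01  3.708000e-01  7.980000e-02 -1.100139e+02] w 0.0535 F [ 0.  -1.2 -0.1]
settled [ 5.062000e-01  3.680000e-01  7.930000e-02 -1.100763e+02]
green est region heights along insert axes about (.508,.372)
-0.066   2  23  11   4  24  23  24  24  24  23  23  23  24  24  24  24  24  23  24  24  24  24  24
-0.062   2  23  21  23  23  23  23  23  23  23  23  23  23  23  23  23  23  23  23  23  23   7   4
-0.058   2  23  24  24  24  24  24  24  24  24  24  24  24  24  24  24  24  24  24  24  24  23   4
-0.054   2  30  31  31  31  30  24  24  24  24  24  24  24  24  24  24  24  30  30  31  30  30  22
-0.050  21  30  30  25  24  24  24  24  23  24  24  24  23  24  24  24  24  24  25  24  30  30  24
-0.046  23  30  30  24  24 104 106 106 106 107 107 106 106 106 106 106 107 106  24  24  30  30  24
-0.042  22  30  30  24  24 113 113 113 113 112 112 112 112 113 112 112 113 112  25  24  30  30  24
-0.038  23  30  30  24  24 113 113 113 113 112 112 112 113 112 112 113 112 112  68  24  30  30  24
-0.034  23  30  30  24  24 112 113 112 113 113 113 113 113 113 113 113 112 112 112  24  30  27  24
-0.030  23  23  24  24  24 113 113 112 112 112 113 113 113 112 113 112 112 112 111  24  24  23  24
-0.026  23  22  22   . 112 113 113 113 113 113 113 113 113 113 113 113 113 113 112   .   .  20  24
-0.022  23   .   . 174 177 181 183 188 194 113 113 113 113 113 194 190 184 183 177 174   .   .  24
-0.018  22   . 151 152 176 181 183 185 185 113 113 113 113 113 113 186 184 182 177 172 151   .  23
-0.014 158 151 156 151 142 135 113 113 180 182 183 183 183 182 181 177 113 113 140 145 157 151   .
-0.010 156 155 126   . 143 120 113 113 113 113 113 113 113 113 113 113 113 113 137 143 126 135 156
-0.006 160 159 159   . 142 121 113 113 113 113 113 113 113 113 113 113 113 113 135   .   . 158 160
-0.002 160 159 159   . 141 122 113 113 113 113 113 113 113 113 113 113 113 113 132   .   . 158 160
```

The upstands show 7 mm of play per side. The card is centred across and about 4 mm short along, so I correct by that and lower.

Call:
arm_command(
  translation=[
    [-0.4, 0, 1.5],
    [-0.4, 0, 3],
    [-0.4, 0, 4.5],
    [-0.4, 0, 5.5],
    [-0.4, 0, 6],
  ],
  turn=[0, 0, 0, 0, 0],
  hand=[1, 1, 1, 1, 1],
)

```text
clock: 29.32
eef_pos: [0.508, 0.3705, 0.0224]
tool_rot: [-0.572, 0.82, -0.0, -0.001]
ft_force: [-0.2, 0.7, 0.2]
grip_width: 0.0528
```

Call:
arm_command(
  translation=[
    [0, 0, 0.5],
    [0, 0, 1],
    [0, 0, 1.4],
    [0, 0, 1.4],
  ],
  turn=[0, 0, 0, 0],
  hand=[1, 1, 1, 1],
)

```text
clock: 29.65
eef_pos: [0.5082, 0.3726, 0.0081]
tool_rot: [-0.573, 0.82, -0.0, -0.0]
ft_force: [0.2, -0.5, 0.2]
grip_width: 0.0532
```

Call:
arm_command(
  translation=[
    [0, 0, 0.2],
    [0, 0, 0.4],
    [0, 0, 0.5],
    [0, 0, 0.5],
  ],
  turn=[0, 0, 0, 0],
  hand=[1, 1, 1, 1],
)

```text
clock: 29.98
eef_pos: [0.5082, 0.373, 0.0033]
tool_rot: [-0.573, 0.82, -0.0, -0.0]
ft_force: [-0.0, -0.9, -0.9]
grip_width: 0.053
```

Call:
arm_command(
  translation=[
    [0, 0, 0],
    [0, 0, 0],
    [0, 0, 0],
    [0, 0, 0],
  ],
  turn=[0, 0, 0, 0],
  hand=[0.22, 0.22, 0.22, 0.22],
)

```text
clock: 30.32
eef_pos: [0.5085, 0.373, 0.0037]
tool_rot: [-0.573, 0.82, -0.0, 0.0]
ft_force: [-0.4, 0.4, 0.3]
grip_width: 0.0668
```

Call:
arm_command(
  translation=[
    [0, 0, -2],
    [0, 0, -5],
    [0, 0, -8],
    [0, 0, -11],
    [0, 0, -11],
  ],
  turn=[0, 0, 0, 0, 0],
  hand=[0.22, 0.22, 0.22, 0.22, 0.22],
)

```text
clock: 30.73
eef_pos: [0.512, 0.3756, 0.1213]
tool_rot: [-0.573, 0.82, 0.0, 0.006]
ft_force: [0.8, 0.9, 1.1]
grip_width: 0.0664
```

```bash
python3 - <<'E'
from h import *
im,d,P,H,S,V=look('w13.png'); Z=P[...,2]
m=(Z>.0325)&(Z<.05)&(abs(P[...,0]-.508)<.06)&(abs(P[...,1]-.372)<.07)
rect('w','card',P,m,(0,420,0,560))
plan([(.40,.10,.16,-98,.5),(.37,-.14,.14,-100,.5),(.48,-.20,.12,-109,.5)])
E
```

```text
t 30.7333 [   0.512     0.3756    0.1213 -110.0829] w 0.0664 F [0.8 0.9 1.1]
settled [   0.511     0.3749    0.1184 -110.0854]
card 8121 c 0.5094 0.3737 mean [0.5086 0.3715] size 85 55 ang 70.0 pca 69.8 z [0.035 0.036 0.037]
[14.7, 0.4, -2.2] -0.105 hand 0.5 -> 
[14.6, 2.0, -2.2] -0.106 hand 0.5 -> [  0.4    0.1    0.16 -98.  ]
[12.1, -0.2, 1.0] 0.017 hand 0.5 -> 
[12.1, -0.3, 1.0] 0.018 hand 0.5 -> [   0.37   -0.14    0.14 -100.  ]
[4.0, -11.9, 2.0] 0.157 hand 0.5 -> [   0.48   -0.2     0.12 -109.  ]
```

The card case lies at (.509,.374), 70°, top at 36 mm, so it is home on the wall tops. Next the XLR: I grip its outer end, away from the case, drag it clear, then re-grip at its middle.

Call:
arm_command(
  translation=[
    [4, 0, -1],
    [8, 0.2, -2.2],
    [12, 0.3, -2.2],
    [14.7, 0.4, -2.2],
    [14.7, 0.4, -2.2],
  ],
  turn=[-0.05, -0.105, -0.105, -0.105, -0.105],
  hand=[0.5, 0.5, 0.5, 0.5, 0.5],
)

```text
clock: 31.25
eef_pos: [0.45, 0.231, 0.1338]
tool_rot: [-0.614, 0.79, 0.0, -0.004]
ft_force: [-0.1, -0.7, -1.4]
grip_width: 0.0427
```

Call:
arm_command(
  translation=[
    [4, 0.5, -1],
    [8, 1, -2],
    [12, 1.6, -2],
    [14.6, 2, -2],
    [14.6, 2, -2],
  ],
  turn=[-0.05, -0.106, -0.106, -0.106, -0.106],
  hand=[0.5, 0.5, 0.5, 0.5, 0.5],
)

```text
clock: 31.67
eef_pos: [0.3959, 0.0959, 0.1544]
tool_rot: [-0.654, 0.756, 0.001, -0.002]
ft_force: [-0.1, -0.4, 0.1]
grip_width: 0.0429
```

Call:
arm_command(
  translation=[
    [4, 0, 0],
    [8, 0, 0.5],
    [12.1, -0.2, 1],
    [12.1, -0.2, 1],
    [12.1, -0.2, 1],
  ],
  turn=[0.017, 0.017, 0.017, 0.017, 0.017],
  hand=[0.5, 0.5, 0.5, 0.5, 0.5],
)

```text
clock: 32.08
eef_pos: [0.3838, -0.0221, 0.1445]
tool_rot: [-0.648, 0.762, 0.001, -0.001]
ft_force: [0.5, 1.1, 0.1]
grip_width: 0.0426
```

Call:
arm_command(
  translation=[
    [4, 0, 0],
    [8, -0.2, 0.5],
    [12.1, -0.3, 1],
    [12.1, -0.3, 1],
    [12.1, -0.3, 1],
  ],
  turn=[0.018, 0.018, 0.018, 0.018, 0.018],
  hand=[0.5, 0.5, 0.5, 0.5, 0.5],
)

```text
clock: 32.5
eef_pos: [0.3686, -0.1409, 0.1348]
tool_rot: [-0.642, 0.767, 0.001, 0.0]
ft_force: [0.1, 0.2, -0.2]
grip_width: 0.0426
```

```bash
python3 - <<'E'
from h import *
o=get_obs();print(np.round(pose(),4))
plan([(.45,-.27,.12,-109,.5),(.563,-.269,.06,-109,.5)])
E
```

```text
[   0.3686   -0.1409    0.1348 -100.1647]
[11.3, -10.3, 1.5] 0.154 hand 0.5 -> [   0.45   -0.27    0.12 -109.  ]
[-3.8, -10.6, 6.0] 0.0 hand 0.5 -> [ 5.63e-01 -2.69e-01  6.00e-02 -1.09e+02]
```

Call:
arm_command(
  translation=[
    [3, -3, 0],
    [6, -6, 0.5],
    [9, -8, 1],
    [11.3, -10.3, 1.5],
    [11.3, -10.3, 1.5],
  ],
  turn=[0.05, 0.1, 0.154, 0.154, 0.154],
  hand=[0.5, 0.5, 0.5, 0.5, 0.5],
)

```text
clock: 32.92
eef_pos: [0.4548, -0.2713, 0.1185]
tool_rot: [-0.582, 0.813, -0.001, 0.0]
ft_force: [1.0, 0.1, 0.0]
grip_width: 0.0426
```

Call:
arm_command(
  translation=[
    [-1, -3, 1],
    [-2.4, -6.5, 3],
    [-3.5, -9.8, 5],
    [-3.8, -10.6, 6],
    [-3.8, -10.6, 6],
  ],
  turn=[0, 0, 0, 0, 0],
  hand=[0.5, 0.5, 0.5, 0.5, 0.5],
)

```text
clock: 33.33
eef_pos: [0.5642, -0.263, 0.0562]
tool_rot: [-0.585, 0.811, 0.003, -0.001]
ft_force: [-0.7, 0.5, -0.0]
grip_width: 0.0429
```

```bash
python3 - <<'E'
from h import *
im,d,P,H,S,V=look('w14.png'); Z=P[...,2]
m=(Z>.006)&(Z<.03)&(abs(P[...,0]-.563)<.03)&(P[...,1]>-.32)
rect('w','xlr',P,m,(0,330,200,350))
plan([(.563,-.269,.0,-109,.5)])
E
```

```text
t 33.3333 [ 5.642000e-01 -2.630000e-01  5.620000e-02 -1.084499e+02] w 0.0429 F [-0.7  0.5 -0. ]
settled [ 5.6300e-01 -2.6390e-01  5.7900e-02 -1.0853e+02]
xlr 3370 c 0.5716 -0.2445 mean [ 0.5696 -0.251 ] size 95 19 ang 70.7 pca 70.5 z [0.012 0.017 0.019]
[0.4, -0.2, 6.0] 0.007 hand 0.5 -> [   0.563   -0.269    0.    -109.   ]
```

View pics/w14.png

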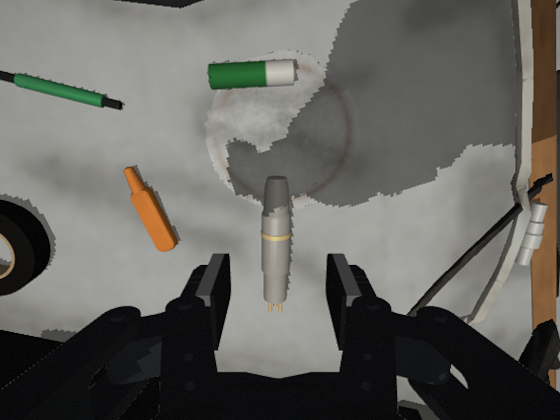

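The XLR at (275,240) is between the jaws, gold ring at row 238, with free space ahead of its nose up to the green battery at (255,73). Descend, grip and drag outward.

Call:
arm_command(
  translation=[
    [0.4, -0.2, 1.5],
    [0.4, -0.2, 3],
    [0.4, -0.2, 4.5],
    [0.4, -0.2, 6],
    [0.4, -0.2, 6.5],
  ],
  turn=[0, 0, 0, 0, 0],
  hand=[0.5, 0.5, 0.5, 0.5, 0.5],
)

```text
clock: 33.85
eef_pos: [0.5616, -0.2713, -0.0048]
tool_rot: [-0.582, 0.813, 0.001, -0.0]
ft_force: [-0.9, -0.2, 0.2]
grip_width: 0.0426
```

Call:
arm_command(
  translation=[
    [0, 0, 0.4],
    [0, 0, 0.8],
    [0, 0, 1],
    [0, 0, 1],
  ],
  turn=[0, 0, 0, 0],
  hand=[0.5, 0.5, 0.5, 0.5],
)

```text
clock: 34.18
eef_pos: [0.5636, -0.2725, -0.0138]
tool_rot: [-0.582, 0.813, -0.0, 0.0]
ft_force: [-0.4, 0.3, -0.5]
grip_width: 0.0427
```

Call:
arm_command(
  translation=[
    [0, 0, 0.2],
    [0, 0, 0.4],
    [0, 0, 0.4],
  ],
  turn=[0, 0, 0],
  hand=[0.5, 0.5, 0.5],
)

```text
clock: 34.43
eef_pos: [0.5634, -0.2724, -0.0186]
tool_rot: [-0.582, 0.813, 0.0, -0.0]
ft_force: [-0.1, -0.0, -0.1]
grip_width: 0.0425
```

Call:
arm_command(
  translation=[
    [0, 0, 0],
    [0, 0, 0],
    [0, 0, 0],
    [0, 0, 0],
    [0, 0, 0],
  ],
  turn=[0, 0, 0, 0, 0],
  hand=[1, 1, 1, 1, 1],
)

```text
clock: 34.85
eef_pos: [0.5637, -0.2726, -0.0182]
tool_rot: [-0.582, 0.813, -0.0, 0.0]
ft_force: [-0.9, 0.5, 1.4]
grip_width: 0.0165
```

Call:
arm_command(
  translation=[
    [1, 0, -0.1],
    [2, 0, -0.1],
    [3, 0, -0.1],
    [4, 0, -0.1],
    [4, 0, -0.1],
  ],
  turn=[0, 0, 0, 0, 0],
  hand=[1, 1, 1, 1, 1],
)

```text
clock: 35.27
eef_pos: [0.5494, -0.3131, -0.0177]
tool_rot: [-0.581, 0.814, -0.0, -0.0]
ft_force: [-0.3, 0.9, -0.3]
grip_width: 0.0163
```

Call:
arm_command(
  translation=[
    [0, 0, 0.1],
    [0, 0, 0.1],
    [0, 0, 0.1],
    [0, 0, 0.1],
  ],
  turn=[0, 0, 0, 0],
  hand=[0.65, 0.65, 0.65, 0.65],
)

```text
clock: 35.6
eef_pos: [0.5507, -0.3099, -0.0185]
tool_rot: [-0.582, 0.813, 0.0, 0.0]
ft_force: [-0.4, -0.2, -0.5]
grip_width: 0.0297
```

Call:
arm_command(
  translation=[
    [-0.8, 0, 0],
    [-1.6, 0, 0],
    [-2.4, 0, 0],
    [-2.8, 0, 0],
    [-2.8, 0, 0],
  ],
  turn=[0, 0, 0, 0, 0],
  hand=[0.65, 0.65, 0.65, 0.65, 0.65],
)

```text
clock: 36.02
eef_pos: [0.5601, -0.2821, -0.0185]
tool_rot: [-0.583, 0.813, 0.0, 0.0]
ft_force: [-0.8, 0.5, -1.0]
grip_width: 0.0301
```

```bash
python3 - <<'E'
from h import *
im,d,P,H,S,V=look('w15.png'); Z=P[...,2]
p=np.array(pose()[:2]); m=(Z>.006)&(Z<.028)&(np.hypot(P[...,0]-p[0],P[...,1]-p[1])<.08)
rect('w','xlr',P,m,(0,400,225,330))
g=(H>20)&(H<30)&(S>100)&m
print('gold',np.round(np.median(P[g],0),4),g.sum())
E
```

```text
t 36.0167 [ 5.601000e-01 -2.821000e-01 -1.850000e-02 -1.086915e+02] w 0.0301 F [-0.8  0.5 -1. ]
settled [ 5.600000e-01 -2.828000e-01 -1.840000e-02 -1.087312e+02]
xlr 7764 c 0.5595 -0.2845 mean [ 0.5571 -0.2926] size 96 20 ang 73.4 pca 71.9 z [0.012 0.017 0.019]
gold [ 0.5582 -0.2953  0.0182] 11
```

View pics/w15.png

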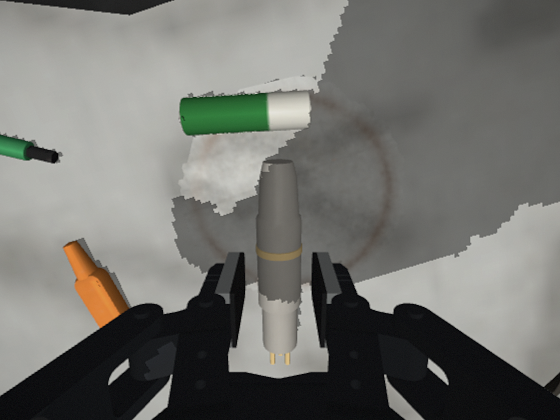

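The XLR moved clear and the jaws are now at its middle (centre (.5595,-.2845), TCP (.560,-.283)). Close, lift and carry.

Call:
arm_command(
  translation=[
    [0, 0, 0],
    [0, 0, 0],
    [0, 0, 0],
    [0, 0, 0],
    [0, 0, 0],
  ],
  turn=[0, 0, 0, 0, 0],
  hand=[1, 1, 1, 1, 1],
)

```text
clock: 36.53
eef_pos: [0.5597, -0.2841, -0.0182]
tool_rot: [-0.582, 0.813, -0.0, 0.0]
ft_force: [-0.1, 0.1, 2.8]
grip_width: 0.0164
```

Call:
arm_command(
  translation=[
    [0, 0, 0],
    [0, 0, -1],
    [0, 0, -3],
    [0.5, 2, -6],
    [1, 5, -9],
  ],
  turn=[0, 0, 0, 0, 0],
  hand=[1, 1, 1, 1, 1],
)

```text
clock: 36.95
eef_pos: [0.5105, -0.2775, 0.0709]
tool_rot: [-0.582, 0.813, -0.0, -0.0]
ft_force: [-0.0, 0.2, 0.9]
grip_width: 0.0163
```

```bash
python3 - <<'E'
from h import *
print(get_obs()['grip_width'],np.round(pose(),4))
plan([(.40,-.25,.13,-109,1),(.36,-.14,.15,-109,1),(.37,.08,.15,-109,1),(.477,.252,.09,-110,1)])
E
```

```text
0.016280717129395533 [ 5.105000e-01 -2.775000e-01  7.090000e-02 -1.087665e+02]
[1.0, 11.3, -5.9] 0.004 hand 1 -> [   0.4    -0.25    0.13 -109.  ]
[-9.1, 7.4, -2.0] 0.0 hand 1 -> [   0.36   -0.14    0.15 -109.  ]
[-10.6, 3.1, -0.0] 0.0 hand 1 -> 
[-10.6, 3.1, -0.0] 0.0 hand 1 -> [ 3.70e-01  8.00e-02  1.50e-01 -1.09e+02]
[-9.9, -2.2, 3.0] 0.009 hand 1 -> 
[-9.8, -2.2, 3.0] 0.009 hand 1 -> [ 4.77e-01  2.52e-01  9.00e-02 -1.10e+02]
```

Call:
arm_command(
  translation=[
    [0.2, 3, -2],
    [0.5, 6, -4],
    [1, 9, -5.9],
    [1, 11.3, -5.9],
    [1, 11.3, -5.9],
  ],
  turn=[0, 0, 0, 0, 0],
  hand=[1, 1, 1, 1, 1],
)

```text
clock: 37.37
eef_pos: [0.3954, -0.2491, 0.1313]
tool_rot: [-0.581, 0.814, 0.001, -0.001]
ft_force: [-0.7, 0.2, -0.2]
grip_width: 0.0169
```

Call:
arm_command(
  translation=[
    [-2.5, 2, -1],
    [-5, 4, -2],
    [-7.5, 6, -2],
    [-9.1, 7.4, -2],
    [-9.1, 7.4, -2],
  ],
  turn=[0, 0, 0, 0, 0],
  hand=[1, 1, 1, 1, 1],
)

```text
clock: 37.78
eef_pos: [0.3567, -0.1373, 0.1498]
tool_rot: [-0.583, 0.812, 0.001, -0.0]
ft_force: [-0.8, 0.5, -0.4]
grip_width: 0.0162
```

Call:
arm_command(
  translation=[
    [-3, 1, 0],
    [-6, 2, 0],
    [-9, 2.8, 0],
    [-10.6, 3.1, 0],
    [-10.6, 3.1, 0],
  ],
  turn=[0, 0, 0, 0, 0],
  hand=[1, 1, 1, 1, 1],
)

```text
clock: 38.2
eef_pos: [0.3646, -0.028, 0.15]
tool_rot: [-0.584, 0.812, 0.0, 0.0]
ft_force: [-0.2, 0.2, -0.3]
grip_width: 0.0165
```

Call:
arm_command(
  translation=[
    [-3, 1, 0],
    [-6, 2, 0],
    [-9, 2.8, 0],
    [-10.6, 3.1, 0],
    [-10.6, 3.1, 0],
  ],
  turn=[0, 0, 0, 0, 0],
  hand=[1, 1, 1, 1, 1],
)

```text
clock: 38.62
eef_pos: [0.37, 0.082, 0.1499]
tool_rot: [-0.583, 0.812, -0.0, 0.001]
ft_force: [0.4, -0.5, -0.3]
grip_width: 0.0166
```

Call:
arm_command(
  translation=[
    [-3, -0.6, 0],
    [-6, -1.2, 1],
    [-9, -2, 2],
    [-9.9, -2.2, 3],
    [-9.9, -2.2, 3],
  ],
  turn=[0.01, 0.01, 0.01, 0.01, 0.01],
  hand=[1, 1, 1, 1, 1],
)

```text
clock: 39.03
eef_pos: [0.422, 0.1668, 0.1177]
tool_rot: [-0.578, 0.816, 0.0, -0.002]
ft_force: [0.1, -0.3, -1.9]
grip_width: 0.0168
```

```bash
python3 - <<'E'
from h import *
im,d,P,H,S,V=look('w16.png'); Z=P[...,2]; o=get_obs()
rect('w','blue',P,(H>105)&(H<125)&(S>120)&(Z<.02),(0,420,0,560))
print(np.round(pose(),4),o['grip_width'])
plan([(.4775,.252,.05,-110,1)])
E
```

```text
t 39.0333 [   0.422     0.1668    0.1177 -109.3501] w 0.0168 F [ 0.1 -0.3 -1.9]
settled [   0.4209    0.1657    0.1183 -109.3979]
blue 234 c 0.4846 0.2805 mean [0.4838 0.2867] size 45 14 ang 74.7 pca 65.3 z [0.01  0.011 0.012]
[   0.4207    0.1653    0.119  -109.4482] 0.016178227685320214
[-10.1, -2.5, 6.9] 0.01 hand 1 -> [ 4.78e-01  2.52e-01  5.00e-02 -1.10e+02]
```

Call:
arm_command(
  translation=[
    [-3, -0.8, 1],
    [-6, -1.6, 3],
    [-9, -2.3, 5],
    [-10.1, -2.5, 6],
    [-10.1, -2.5, 6],
  ],
  turn=[0.01, 0.01, 0.01, 0.01, 0.01],
  hand=[1, 1, 1, 1, 1],
)

```text
clock: 39.55
eef_pos: [0.4784, 0.2535, 0.0578]
tool_rot: [-0.574, 0.819, 0.0, -0.001]
ft_force: [0.6, -0.1, -0.8]
grip_width: 0.0163
```

Call:
arm_command(
  translation=[
    [0, 0, 0],
    [0, 0, 1],
    [0, 0, 2],
    [0, 0, 3],
    [0, 0, 3.5],
  ],
  turn=[0, 0, 0, 0, 0],
  hand=[1, 1, 1, 1, 1],
)

```text
clock: 39.97
eef_pos: [0.4774, 0.2526, 0.0235]
tool_rot: [-0.573, 0.819, 0.0, -0.001]
ft_force: [-1.3, -0.3, -0.4]
grip_width: 0.0164
```

Call:
arm_command(
  translation=[
    [0, 0, 0.8],
    [0, 0, 1.6],
    [0, 0, 2.4],
    [0, 0, 2.7],
    [0, 0, 2.7],
  ],
  turn=[0, 0, 0, 0, 0],
  hand=[1, 1, 1, 1, 1],
)

```text
clock: 40.38
eef_pos: [0.4776, 0.2536, -0.0035]
tool_rot: [-0.574, 0.819, 0.0, -0.001]
ft_force: [0.4, -0.6, -1.0]
grip_width: 0.0164
```

Call:
arm_command(
  translation=[
    [0, 0, 0.2],
    [0, 0, 0.4],
    [0, 0, 0.4],
  ],
  turn=[0, 0, 0],
  hand=[1, 1, 1],
)

```text
clock: 40.63
eef_pos: [0.4786, 0.2541, -0.0063]
tool_rot: [-0.574, 0.819, 0.0, 0.0]
ft_force: [-0.3, -0.1, -0.2]
grip_width: 0.0167
```

Call:
arm_command(
  translation=[
    [0, 0, 0],
    [0, 0, 0],
    [0, 0, 0],
    [0, 0, 0],
  ],
  turn=[0, 0, 0, 0],
  hand=[0.65, 0.65, 0.65, 0.65],
)

```text
clock: 40.97
eef_pos: [0.4787, 0.2541, -0.0059]
tool_rot: [-0.574, 0.819, -0.0, 0.0]
ft_force: [-0.2, -0.9, 0.3]
grip_width: 0.0299
```

Call:
arm_command(
  translation=[
    [0, 0, -2],
    [0, 0, -5],
    [0, 0, -8],
    [0, 0, -11],
    [0, 0, -11],
  ],
  turn=[0, 0, 0, 0, 0],
  hand=[0.65, 0.65, 0.65, 0.65, 0.65],
)

```text
clock: 41.38
eef_pos: [0.4826, 0.2561, 0.1105]
tool_rot: [-0.574, 0.819, -0.001, 0.006]
ft_force: [1.4, 0.3, -0.8]
grip_width: 0.0298
```

```bash
python3 - <<'E'
from h import *
print(np.round(pose(),4))
im,d,P,H,S,V=look('w17.png'); Z=P[...,2]
u=np.array([.342,.94]); v=np.array([.94,-.342]); D=P[...,:2]-np.array([.477,.252]); a=D@u;b=D@v
for aa in np.arange(-.06,.06,.01): print('%.2f'%aa,*['%3d'%(1000*np.median(s)) if len(s:=Z[(abs(a-aa)<.004)&(abs(b-bb)<.002)&(d>0)]) else '  .' for bb in np.arange(-.02,.022,.004)])
plan([(.37,.08,.15,-100,.6),(.37,-.14,.15,-90,.6),(.45,-.27,.15,-87,.6),(.64,-.37,.12,-87,.6)])
E
```

```text
[   0.4826    0.2561    0.1105 -109.973 ]
t 41.3833 [   0.4826    0.2561    0.1105 -109.973 ] w 0.0298 F [ 1.4  0.3 -0.8]
settled [ 4.81400e-01  2.55500e-01  1.07800e-01 -1.09975e+02]
-0.06  24  23  23  23  23  23  23  23  23  23  24
-0.05  24  11  10  10  10  10  10  10  10  11  24
-0.04  24  11  10  10  23  26  26  24  10  11  24
-0.03  24  11  10  10  25  27  27  25  10  10  24
-0.02  10  10  10  11  26  28  28  26  11  10  10
-0.01 199 208 210 214 213 212 212 212 215 212 209
0.00 148  10 164  17  27  28  28  26  11  10 165
0.01  10  10 163  11  26  28  28  26  10  10 163
0.02  13  10  10  10  25  27  27  25  10  10  18
0.03  24  11  10  10  25  27  27  24  10  14  24
0.04  24  11  10  10  25  27  26  23  10  17  24
0.05  24  15  11  11  16  16  16  11  11  18  24
[10.1, 2.2, -2.2] -0.087 hand 0.6 -> 
[9.8, 3.0, -2.2] -0.087 hand 0.6 -> [ 3.7e-01  8.0e-02  1.5e-01 -1.0e+02]
[10.9, -1.9, -0.0] -0.087 hand 0.6 -> 
[10.9, -1.0, -0.0] -0.088 hand 0.6 -> [  0.37  -0.14   0.15 -90.  ]
[13.0, -7.9, -0.0] -0.052 hand 0.6 -> [  0.45  -0.27   0.15 -87.  ]
[5.5, -9.2, 1.5] 0.0 hand 0.6 -> 
[5.5, -9.3, 1.5] 0.0 hand 0.6 -> [  0.64  -0.37   0.12 -87.  ]
```

The XLR is home in blue (crown at 28 mm over a 10 mm floor). Before the clip, I check the handle edge of the case against the gripper's room.

```bash
python3 - <<'E'
from h import *
z=np.load('top.npz'); P=cloud('top',z['d']); n=np.array([-.51,-.857]); g=np.array([.6413,-.2949])
for lo,hi in ((.06,.1),(.1,.15),(.15,.19),(.25,.33)):
    q=P[(P[...,2]>lo)&(P[...,2]<hi)&(P[...,0]>.56)&(P[...,0]<.74)&(P[...,1]<-.15)&(P[...,1]>-.34)]
    if len(q): s=(q[:,:2]-g)@n; k=np.argsort(-s)[:400:40]; print(lo,len(q),'nearest',np.round(np.sort(s)[-5:],3),np.round(q[k][:,:2],3).tolist())
E
```

```text
0.15 920 nearest [-0.042 -0.042 -0.042 -0.041 -0.041] [[0.732, -0.301], [0.654, -0.25], [0.659, -0.25], [0.658, -0.247], [0.664, -0.249], [0.651, -0.24], [0.671, -0.25], [0.655, -0.239], [0.697, -0.263], [0.603, -0.206]]
0.25 2039 nearest [-0.08  -0.079 -0.079 -0.078 -0.078] [[0.567, -0.16], [0.568, -0.15], [0.694, -0.214], [0.725, -0.23], [0.62, -0.166], [0.598, -0.152], [0.725, -0.227], [0.64, -0.175], [0.642, -0.175], [0.609, -0.154]]
```

Call:
arm_command(
  translation=[
    [3, 0.6, -1],
    [6, 1.2, -2],
    [9, 1.8, -2],
    [10.1, 2.2, -2],
    [10.1, 2.2, -2],
  ],
  turn=[-0.087, -0.087, -0.087, -0.087, -0.087],
  hand=[0.6, 0.6, 0.6, 0.6, 0.6],
)

```text
clock: 41.9
eef_pos: [0.42, 0.164, 0.1223]
tool_rot: [-0.608, 0.794, 0.001, -0.003]
ft_force: [0.4, 0.1, 0.6]
grip_width: 0.0339
```

Call:
arm_command(
  translation=[
    [3, 1, -1],
    [6, 2, -2],
    [9, 2.8, -2],
    [9.8, 3, -2],
    [9.8, 3, -2],
  ],
  turn=[-0.087, -0.087, -0.087, -0.087, -0.087],
  hand=[0.6, 0.6, 0.6, 0.6, 0.6],
)

```text
clock: 42.32
eef_pos: [0.3678, 0.0786, 0.143]
tool_rot: [-0.642, 0.767, 0.0, -0.001]
ft_force: [0.4, 0.2, 0.4]
grip_width: 0.0342
```

Call:
arm_command(
  translation=[
    [4, -0.5, 0],
    [8, -1.2, 0],
    [10.9, -1.9, 0],
    [10.9, -1.9, 0],
    [10.9, -1.9, 0],
  ],
  turn=[-0.087, -0.087, -0.087, -0.087, -0.087],
  hand=[0.6, 0.6, 0.6, 0.6, 0.6],
)

```text
clock: 42.73
eef_pos: [0.3699, -0.0315, 0.1433]
tool_rot: [-0.674, 0.738, 0.0, 0.0]
ft_force: [-0.7, 0.9, -0.1]
grip_width: 0.0341
```

Call:
arm_command(
  translation=[
    [4, -0.4, 0],
    [8, -0.8, 0],
    [10.9, -1, 0],
    [10.9, -1, 0],
    [10.9, -1, 0],
  ],
  turn=[0, 0, 0, 0, 0],
  hand=[0.6, 0.6, 0.6, 0.6, 0.6],
)

```text
clock: 43.15
eef_pos: [0.3701, -0.1402, 0.1432]
tool_rot: [-0.675, 0.738, 0.001, 0.0]
ft_force: [0.2, 0.6, 0.5]
grip_width: 0.0342
```

```bash
python3 - <<'E'
from h import *
print(np.round(pose(),4))
plan([(.45,-.24,.14,-98,.55)])
im,d,P,H,S,V=look('w18.png'); Z=P[...,2]
rect('w','clip',P,(H>5)&(H<22)&(S>100)&(P[...,0]>.6)&(P[...,0]<.68)&(P[...,1]<-.23)&(P[...,1]>-.36),(0,420,0,560))
E
```

```text
[  0.3701  -0.1402   0.1432 -95.0667]
[9.2, -8.8, 0.3] 0.051 hand 0.55 -> [  0.45  -0.24   0.14 -98.  ]
t 43.15 [  0.3701  -0.1402   0.1432 -95.0667] w 0.0342 F [0.2 0.6 0.5]
settled [  0.3698  -0.1395   0.1432 -94.9754]Traceback (most recent call last):
  File "<stdin>", line 5, in <module>
  File "h.py", line 31, in rect
    nn,l,s,_=cv2.connectedComponentsWithStats(M); k=1+np.argmax(s[1:,4]); q=P[l==k]
                                                      ~~~~~~~~~^^^^^^^^^
    return _wrapfunc(a, 'argmax', axis=axis, out=out, **kwds)
    return bound(*args, **kwds)
ValueError: attempt to get argmax of an empty sequence
```

Call:
arm_command(
  translation=[
    [2, -2, 0],
    [5, -5, 0],
    [7, -7, 0],
    [9.2, -8.8, 0],
    [9.2, -8.8, 0],
  ],
  turn=[0.03, 0.03, 0.03, 0.03, 0.03],
  hand=[0.6, 0.6, 0.6, 0.6, 0.6],
)

```text
clock: 43.67
eef_pos: [0.4529, -0.2416, 0.1433]
tool_rot: [-0.665, 0.747, -0.002, 0.0]
ft_force: [0.6, -0.2, -0.4]
grip_width: 0.0342
```

Call:
arm_command(
  translation=[
    [1, -3, 1],
    [2, -6, 2.5],
    [3, -8.5, 4],
    [3.3, -9.5, 5],
    [3.3, -9.5, 5],
  ],
  turn=[0, 0, 0, 0, 0],
  hand=[0.6, 0.6, 0.6, 0.6, 0.6],
)

```text
clock: 44.08
eef_pos: [0.5404, -0.2812, 0.0902]
tool_rot: [-0.666, 0.746, 0.002, -0.0]
ft_force: [-0.1, -0.0, -0.5]
grip_width: 0.0342
```

```bash
python3 - <<'E'
from h import *
im,d,P,H,S,V=look('w19.png'); Z=P[...,2]
rect('w','clip',P,(H>5)&(H<22)&(S>100)&(P[...,0]>.6)&(P[...,0]<.68)&(P[...,1]<-.23)&(P[...,1]>-.36),(0,420,0,560))
plan([(.6425,-.315,.05,-96,.6)])
E
```

```text
t 44.0833 [ 5.40400e-01 -2.81200e-01  9.02000e-02 -9.65545e+01] w 0.0342 F [-0.1 -0.  -0.5]
settled [ 5.39300e-01 -2.81000e-01  9.16000e-02 -9.65687e+01]
clip 1376 c 0.6413 -0.2949 mean [ 0.6402 -0.2931] size 14 59 ang 93.8 pca 93.2 z [0.005 0.01  0.011]
[2.2, -10.7, 4.3] -0.01 hand 0.6 -> [ 6.42e-01 -3.15e-01  5.00e-02 -9.60e+01]
```

Call:
arm_command(
  translation=[
    [1, -2.5, 0],
    [2.2, -5, 1],
    [2.2, -8, 2],
    [2.2, -10.6, 3.5],
    [2.2, -10.6, 4.3],
  ],
  turn=[0, 0, 0, 0, 0],
  hand=[0.6, 0.6, 0.6, 0.6, 0.6],
)

```text
clock: 44.6
eef_pos: [0.6453, -0.3165, 0.0492]
tool_rot: [-0.665, 0.747, -0.0, 0.001]
ft_force: [-1.0, 0.7, -1.0]
grip_width: 0.0343
```

Call:
arm_command(
  translation=[
    [0, 0, 0],
    [0, 0, 0],
    [0, 0, 1],
    [0, 0, 2],
    [0, 0, 3],
  ],
  turn=[0, 0, 0, 0, 0],
  hand=[0.6, 0.6, 0.6, 0.6, 0.6],
)

```text
clock: 45.02
eef_pos: [0.6417, -0.3182, 0.0217]
tool_rot: [-0.664, 0.748, -0.001, 0.0]
ft_force: [-0.1, 0.8, -0.3]
grip_width: 0.0339
```

```bash
python3 - <<'E'
from h import *
im,d,P,H,S,V=look('w20.png'); Z=P[...,2]
rect('w','clip',P,(H>5)&(H<22)&(S>100)&(P[...,0]>.6)&(P[...,0]<.68)&(P[...,1]<-.23)&(P[...,1]>-.36),(0,420,0,560))
plan([(.6425,-.315,-.012,-96,.6)])
E
```

```text
t 45.0167 [ 6.41700e-01 -3.18200e-01  2.17000e-02 -9.67626e+01] w 0.0339 F [-0.1  0.8 -0.3]
settled [ 6.40000e-01 -3.17400e-01  1.83000e-02 -9.67619e+01]
clip 2034 c 0.6416 -0.2936 mean [ 0.6414 -0.2942] size 13 63 ang 92.9 pca 92.9 z [0.006 0.01  0.011]
[-0.3, -0.2, 3.0] -0.013 hand 0.6 -> [ 6.42e-01 -3.15e-01 -1.20e-02 -9.60e+01]
```

Call:
arm_command(
  translation=[
    [-0.3, -0.2, 1],
    [-0.3, -0.2, 2],
    [-0.3, -0.2, 2.8],
    [-0.3, -0.2, 3.2],
    [-0.3, -0.2, 3.2],
  ],
  turn=[0, 0, 0, 0, 0],
  hand=[0.6, 0.6, 0.6, 0.6, 0.6],
)

```text
clock: 45.53
eef_pos: [0.643, -0.3146, -0.0135]
tool_rot: [-0.664, 0.747, 0.002, -0.001]
ft_force: [0.2, -0.0, -0.1]
grip_width: 0.034
```

Call:
arm_command(
  translation=[
    [0, 0, 0.2],
    [0, 0, 0.4],
    [0, 0, 0.4],
  ],
  turn=[0, 0, 0],
  hand=[0.6, 0.6, 0.6],
)

```text
clock: 45.78
eef_pos: [0.6445, -0.3153, -0.0152]
tool_rot: [-0.664, 0.747, -0.0, 0.0]
ft_force: [-0.1, 0.7, -0.1]
grip_width: 0.0344
```

Call:
arm_command(
  translation=[
    [0, 0, 0.2],
    [0, 0, 0.35],
    [0, 0, 0.35],
  ],
  turn=[0, 0, 0],
  hand=[0.6, 0.6, 0.6],
)

```text
clock: 46.03
eef_pos: [0.6442, -0.3152, -0.0189]
tool_rot: [-0.664, 0.747, 0.0, -0.0]
ft_force: [-0.4, 0.5, 0.3]
grip_width: 0.0341
```

Call:
arm_command(
  translation=[
    [0, 0, 0],
    [0, 0, 0],
    [0, 0, 0],
    [0, 0, 0],
    [0, 0, 0],
  ],
  turn=[0, 0, 0, 0, 0],
  hand=[1, 1, 1, 1, 1],
)

```text
clock: 46.45
eef_pos: [0.6445, -0.3154, -0.0184]
tool_rot: [-0.664, 0.747, -0.0, 0.0]
ft_force: [-0.1, -0.2, 1.0]
grip_width: 0.009
```

Call:
arm_command(
  translation=[
    [0.2, 1.2, -0.1],
    [0.4, 2.4, -0.1],
    [0.6, 3.6, -0.1],
    [0.8, 4.8, -0.1],
    [0.8, 5.5, -0.1],
  ],
  turn=[0, 0, 0, 0, 0],
  hand=[1, 1, 1, 1, 1],
)

```text
clock: 46.87
eef_pos: [0.5873, -0.3169, -0.018]
tool_rot: [-0.664, 0.748, 0.001, -0.0]
ft_force: [-0.3, -0.7, -0.2]
grip_width: 0.0091
```

Call:
arm_command(
  translation=[
    [0, 0, 0.1],
    [0, 0, 0.1],
    [0, 0, 0.1],
    [0, 0, 0.1],
  ],
  turn=[0, 0, 0, 0],
  hand=[0.65, 0.65, 0.65, 0.65],
)

```text
clock: 47.2
eef_pos: [0.5897, -0.3168, -0.0186]
tool_rot: [-0.664, 0.747, -0.0, 0.0]
ft_force: [0.3, -1.3, 1.0]
grip_width: 0.0299
```

```bash
python3 - <<'E'
from h import *
im,d,P,H,S,V=look('w21.png'); Z=P[...,2]
rect('w','clip',P,(H>5)&(H<22)&(S>100)&(P[...,0]>.5)&(P[...,0]<.68)&(P[...,1]<-.2)&(P[...,1]>-.38),(0,420,0,560))
E
```

```text
t 47.2 [ 5.89700e-01 -3.16800e-01 -1.86000e-02 -9.67124e+01] w 0.0299 F [ 0.3 -1.3  1. ]
settled [ 5.8960e-01 -3.1670e-01 -1.8700e-02 -9.6706e+01]
clip 2991 c 0.5884 -0.2956 mean [ 0.5883 -0.2954] size 60 14 ang 88.8 pca 88.9 z [0.007 0.01  0.011]
```

The clip slid clear to (.588,-.296), 89°. I re-grip at its middle.

Call:
arm_command(
  translation=[
    [-0.7, 0.1, 0],
    [-1.4, 0.2, 0],
    [-2.1, 0.4, 0],
    [-2.1, 0.4, 0],
    [-2.1, 0.4, 0],
  ],
  turn=[-0.03, -0.06, -0.09, -0.09, -0.09],
  hand=[0.65, 0.65, 0.65, 0.65, 0.65],
)

```text
clock: 47.72
eef_pos: [0.5872, -0.2944, -0.0187]
tool_rot: [-0.698, 0.716, 0.0, -0.0]
ft_force: [-0.1, 0.0, 0.2]
grip_width: 0.0299
```

Call:
arm_command(
  translation=[
    [0, 0, 0],
    [0, 0, 0],
    [0, 0, 0],
    [0, 0, 0],
    [0, 0, 0],
  ],
  turn=[0, 0, 0, 0, 0],
  hand=[1, 1, 1, 1, 1],
)

```text
clock: 48.13
eef_pos: [0.5876, -0.2957, -0.0183]
tool_rot: [-0.697, 0.717, -0.0, 0.0]
ft_force: [0.2, 0.5, 3.2]
grip_width: 0.0114
```

Call:
arm_command(
  translation=[
    [0, 0, 0],
    [0, 0, -1],
    [0.5, 1, -3],
    [1, 3, -6],
    [1, 6, -9],
  ],
  turn=[0, 0, 0, 0, 0],
  hand=[1, 1, 1, 1, 1],
)

```text
clock: 48.55
eef_pos: [0.5279, -0.3042, 0.0708]
tool_rot: [-0.698, 0.716, 0.0, -0.0]
ft_force: [0.1, -0.8, 0.8]
grip_width: 0.0116
```

```bash
python3 - <<'E'
from h import *
print(get_obs()['grip_width'],np.round(pose(),4))
plan([(.41,-.26,.13,-95,1),(.36,-.14,.15,-100,1),(.38,.09,.15,-108,1),(.5875,.351,.09,-110,1)])
E
```

```text
0.011624178307525336 [ 5.27900e-01 -3.04200e-01  7.08000e-02 -9.15298e+01]
[-4.1, 11.9, -5.9] 0.061 hand 1 -> [  0.41  -0.26   0.13 -95.  ]
[-11.5, 6.0, -2.0] 0.087 hand 1 -> [   0.36   -0.14    0.15 -100.  ]
[-11.5, 1.0, -0.0] 0.07 hand 1 -> 
[-11.4, 1.9, -0.0] 0.069 hand 1 -> [ 3.80e-01  9.00e-02  1.50e-01 -1.08e+02]
[-15.6, -5.9, 3.0] 0.018 hand 1 -> 
[-15.7, -5.5, 3.0] 0.017 hand 1 -> [ 5.88e-01  3.51e-01  9.00e-02 -1.10e+02]
```

Call:
arm_command(
  translation=[
    [-1, 3, -2],
    [-2, 6, -4],
    [-3, 9, -5.9],
    [-4.1, 11.9, -5.9],
    [-4.1, 11.9, -5.9],
  ],
  turn=[0.06, 0.06, 0.06, 0.06, 0.06],
  hand=[1, 1, 1, 1, 1],
)

```text
clock: 48.97
eef_pos: [0.4035, -0.2567, 0.1304]
tool_rot: [-0.675, 0.738, 0.002, -0.001]
ft_force: [-0.9, 1.3, -1.2]
grip_width: 0.0115
```

Call:
arm_command(
  translation=[
    [-3, 1.5, -1],
    [-6, 3, -2],
    [-9, 5, -2],
    [-11.5, 6, -2],
    [-11.5, 6, -2],
  ],
  turn=[0.087, 0.087, 0.087, 0.087, 0.087],
  hand=[1, 1, 1, 1, 1],
)

```text
clock: 49.38
eef_pos: [0.3574, -0.1362, 0.1498]
tool_rot: [-0.644, 0.765, 0.002, -0.0]
ft_force: [-0.8, -0.4, -0.4]
grip_width: 0.0119
```

Call:
arm_command(
  translation=[
    [-3, 0.3, 0],
    [-6, 0.6, 0],
    [-9, 0.8, 0],
    [-11.5, 1, 0],
    [-11.5, 1, 0],
  ],
  turn=[0.07, 0.07, 0.07, 0.07, 0.07],
  hand=[1, 1, 1, 1, 1],
)

```text
clock: 49.8
eef_pos: [0.3708, -0.0218, 0.1501]
tool_rot: [-0.618, 0.787, 0.0, 0.001]
ft_force: [0.3, -1.0, 0.2]
grip_width: 0.0114
```

Call:
arm_command(
  translation=[
    [-3, 0.5, 0],
    [-6, 1, 0],
    [-9, 1.5, 0],
    [-11.4, 1.9, 0],
    [-11.4, 1.9, 0],
  ],
  turn=[0.07, 0.07, 0.07, 0.07, 0.07],
  hand=[1, 1, 1, 1, 1],
)

```text
clock: 50.22
eef_pos: [0.3805, 0.0933, 0.15]
tool_rot: [-0.589, 0.808, 0.0, 0.001]
ft_force: [0.3, 0.4, 0.3]
grip_width: 0.0115
```

Call:
arm_command(
  translation=[
    [-3.7, -1.4, 0],
    [-7.4, -2.8, 0],
    [-11.2, -4.2, 1],
    [-15, -5.6, 2],
    [-15.6, -5.9, 2],
  ],
  turn=[0.02, 0.02, 0.02, 0.02, 0.02],
  hand=[1, 1, 1, 1, 1],
)

```text
clock: 50.63
eef_pos: [0.487, 0.2236, 0.1267]
tool_rot: [-0.58, 0.814, 0.0, -0.0]
ft_force: [0.9, -0.7, 0.2]
grip_width: 0.0117
```

```bash
python3 - <<'E'
from h import *
im,d,P,H,S,V=look('w22.png'); Z=P[...,2]
print(get_obs()['grip_width'])
z=get_obs()['eef_pos'][2]
rect('w','clip held',P,(H>5)&(H<22)&(S>100)&(Z>z+.01)&(Z<z+.05),(0,420,200,360))
plan([(.5875,.351,.06,-110,1)])
E
```

```text
t 50.6333 [   0.487     0.2236    0.1267 -109.0351] w 0.0117 F [ 0.9 -0.7  0.2]
settled [   0.4861    0.2223    0.1275 -109.0569]
0.011643939525350182
clip held 3115 c 0.4868 0.2224 mean [0.487  0.2227] size 60 13 ang 70.4 pca 70.7 z [0.153 0.156 0.157]
[-15.7, -5.5, 6.8] 0.015 hand 1 -> [ 5.88e-01  3.51e-01  6.00e-02 -1.10e+02]
```

Call:
arm_command(
  translation=[
    [-3.8, -1.3, 0],
    [-7.6, -2.6, 1],
    [-11.4, -3.9, 3],
    [-15, -5.2, 5],
    [-15.7, -5.5, 5.5],
  ],
  turn=[0.015, 0.015, 0.015, 0.015, 0.015],
  hand=[1, 1, 1, 1, 1],
)

```text
clock: 51.15
eef_pos: [0.5882, 0.3513, 0.0713]
tool_rot: [-0.573, 0.819, 0.0, -0.001]
ft_force: [0.4, -1.6, -0.9]
grip_width: 0.0117
```

Call:
arm_command(
  translation=[
    [0, 0, 0],
    [0, 0, 1],
    [0, 0, 2],
    [0, 0, 3],
    [0, 0, 3],
  ],
  turn=[0, 0, 0, 0, 0],
  hand=[1, 1, 1, 1, 1],
)

```text
clock: 51.57
eef_pos: [0.5854, 0.3484, 0.0428]
tool_rot: [-0.573, 0.82, 0.0, -0.002]
ft_force: [0.6, -0.5, -1.4]
grip_width: 0.0116
```

```bash
python3 - <<'E'
from h import *
im,d,P,H,S,V=look('w23.png'); Z=P[...,2]
z=get_obs()['eef_pos'][2]
rect('w','clip held',P,(H>5)&(H<22)&(S>100)&(Z>z+.01)&(Z<z+.05),(0,420,200,360))
plan([(.5873,.351,-.006,-110,1)])
E
```

```text
t 51.5667 [ 5.854000e-01  3.484000e-01  4.280000e-02 -1.101008e+02] w 0.0116 F [ 0.6 -0.5 -1.4]
settled [ 5.858000e-01  3.490000e-01  4.380000e-02 -1.100861e+02]
clip held 3098 c 0.5867 0.3491 mean [0.5867 0.3494] size 60 14 ang 69.7 pca 69.7 z [0.069 0.072 0.073]
[-0.1, -0.0, 5.1] -0.001 hand 1 -> [ 5.87e-01  3.51e-01 -6.00e-03 -1.10e+02]
```

Call:
arm_command(
  translation=[
    [-0.2, 0, 1],
    [-0.2, 0, 2],
    [-0.2, 0, 3],
    [-0.2, 0, 4],
    [-0.2, 0, 4.4],
  ],
  turn=[0, 0, 0, 0, 0],
  hand=[1, 1, 1, 1, 1],
)

```text
clock: 52.08
eef_pos: [0.5864, 0.3519, -0.0022]
tool_rot: [-0.573, 0.819, 0.0, -0.002]
ft_force: [-0.1, -0.6, -0.6]
grip_width: 0.0117
```

Call:
arm_command(
  translation=[
    [0, 0, 0.2],
    [0, 0, 0.5],
    [0, 0, 0.5],
  ],
  turn=[0, 0, 0],
  hand=[1, 1, 1],
)

```text
clock: 52.33
eef_pos: [0.5877, 0.3526, -0.0049]
tool_rot: [-0.573, 0.819, 0.0, -0.0]
ft_force: [0.2, 0.1, 0.4]
grip_width: 0.0117
```

Call:
arm_command(
  translation=[
    [0, 0, 0.1],
    [0, 0, 0.2],
    [0, 0, 0.2],
  ],
  turn=[0, 0, 0],
  hand=[1, 1, 1],
)

```text
clock: 52.58
eef_pos: [0.5881, 0.3528, -0.006]
tool_rot: [-0.573, 0.819, -0.0, 0.0]
ft_force: [-0.0, 0.1, -0.0]
grip_width: 0.0118
```

Call:
arm_command(
  translation=[
    [0, 0, 0],
    [0, 0, 0],
    [0, 0, 0],
    [0, 0, 0],
  ],
  turn=[0, 0, 0, 0],
  hand=[0.7, 0.7, 0.7, 0.7],
)

```text
clock: 52.92
eef_pos: [0.588, 0.3528, -0.0061]
tool_rot: [-0.573, 0.819, -0.0, 0.0]
ft_force: [-0.0, 0.3, 0.6]
grip_width: 0.0256
```

Call:
arm_command(
  translation=[
    [0, 0, -2],
    [0, 0, -5],
    [0, 0, -8],
    [0, 0, -12],
    [0, 0, -14],
  ],
  turn=[0, 0, 0, 0, 0],
  hand=[0.7, 0.7, 0.7, 0.7, 0.7],
)

```text
clock: 53.33
eef_pos: [0.5895, 0.3537, 0.1391]
tool_rot: [-0.573, 0.819, -0.0, 0.003]
ft_force: [1.2, -0.0, 1.6]
grip_width: 0.0255
```

```bash
python3 - <<'E'
from h import *
im,d,P,H,S,V=look('w24.png'); Z=P[...,2]
rect('w','clip',P,(H>5)&(H<22)&(S>100)&(Z<.03)&(abs(P[...,0]-.588)<.05)&(abs(P[...,1]-.35)<.06),(0,420,0,560))
m=(V<70)&(Z>.012)&(Z<.035)&(abs(P[...,0]-.555)<.025)&(abs(P[...,1]-.229)<.06); rect('w','jack',P,m,(0,420,0,560))
u=np.array([.342,.94]); D=P[...,:2]-np.array([.477,.252]); a=D@u; b=D@np.array([.94,-.342])
rect('w','xlr',P,(Z>.015)&(Z<.035)&(abs(a)<.053)&(abs(b)<.0155),(0,420,0,560))
m=(Z>.0325)&(Z<.05)&(abs(P[...,0]-.508)<.06)&(abs(P[...,1]-.372)<.07); rect('w','card',P,m,(0,420,0,560))
rect('w','white',P,(V>185)&(S<35)&(Z<.016)&(Z>.006)&(abs(P[...,0]-.588)<.05)&(abs(P[...,1]-.35)<.06),(0,420,0,560))
im,d=camera('top'); save('t','top2.png',cv2.resize(im[170:290,90:250],None,fx=4,fy=4,interpolation=cv2.INTER_CUBIC))
E
```

```text
t 53.3333 [   0.5895    0.3537    0.1391 -110.0293] w 0.0255 F [ 1.2 -0.   1.6]
settled [   0.5913    0.3547    0.1431 -110.0295]
clip 882 c 0.5886 0.353 mean [0.5893 0.3547] size 59 12 ang 70.0 pca 70.1 z [0.018 0.02  0.021]
jack 1034 c 0.5592 0.2403 mean [0.5604 0.2437] size 46 14 ang 69.7 pca 70.2 z [0.019 0.023 0.026]
xlr 1736 c 0.486 0.2721 mean [0.4861 0.2684] size 54 19 ang 70.8 pca 72.1 z [0.02  0.027 0.03 ]
card 7184 c 0.5096 0.3736 mean [0.5093 0.3714] size 84 55 ang 69.9 pca 70.0 z [0.035 0.036 0.037]
white 537 c 0.581 0.3601 mean [0.5801 0.3602] size 59 10 ang 70.4 pca 71.5 z [0.01  0.011 0.012]
```

View pics/w24.png

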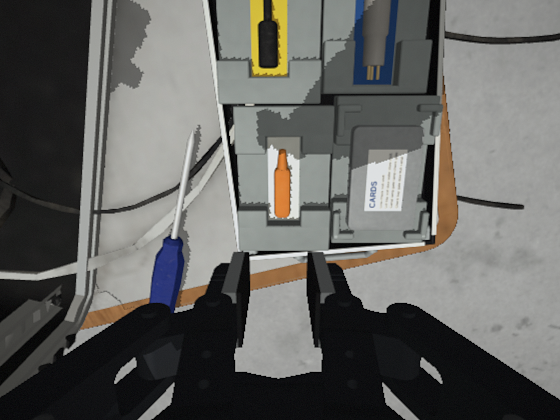

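The last picture shows the clip in white (283,185), the jack in yellow (268,40), the XLR in blue (377,45) and the card case between the upstands (388,180). The gripper is clear, so I hand in.

```bash
python3 -c "
from workcell import *
print(job_done())"
```

```text
the job is handed in; nothing more can be done
None
```

All five parts are back in the tray and released, and the job was handed in at about 53 s of the 141 s allowed; `job_done` gives no verdict.

Last checks (depth readings; pocket floors are at 10 mm):

| Part | Insert | Offset from insert centre | Direction off pocket | Height |
|---|---|---|---|---|
| XLR adaptor | blue | about 3 mm, from the release position | about 1° | crown 28 mm, on the floor |
| Jack adaptor | yellow | about 2 mm | under 1° | top 25 mm, on the floor |
| Cable clip | white | about 2 mm | under 1° | top 20 mm, on the floor |
| Card case | green | about 1–2 mm | under 1° | underside 24 mm, on the wall tops |

- **Memory stick:** it was released about 1 mm off the green centre and was not pictured again once the card case covered it. The case lying flat at the right height suggests the stick is home.
- **Fingertip reach:** the stated `tip_reach` did not fit what I saw. The wrist depth picture put the fingertips about 30–40 mm short of it, and the first two closes on the jack were empty. A gentle probe met the table at a TCP reading of about -22 mm. That gave a brief contact force of 16–20 N, and I used that height for everything after.
- **Parts near the case:** the XLR adaptor and the clip lay too close to the rack case to grip at the middle, so I dragged each a few centimetres clear and re-gripped it. The other wrist-force readings, taken at the end of each move, stayed within a few newtons.

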